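# Bundle the boxed shears from the magazine for strapping

## Robot

A 6-joint arm with a two-finger parallel gripper is mounted at the origin on the work surface. World frame = base frame: x ahead of the robot, y to its left, z up, the work surface at z = 0. Lengths are in m, angles in degrees, forces in N, time in s.
With the tool pointing down it reaches from about 0.375 to 0.9 m from the base axis. Payload 3.1 kg.
Tool frame: the origin (TCP) lies at the centre of the arm's flange, where the gripper is bolted on; the fingertips stand 182 mm ahead of it and the grasp point (between the pads) lies 164 mm ahead of it (r.pinch_z is the distance from the TCP to the grasp point, in m); z points along the fingers, y is the line along which they close (so a half turn about z gives the same grasp; the last joint's range is limited). The gripper opens to 87 mm and grips with 3 to 60 N. Pads are 19 mm wide; open, the fingers measure 117 mm over their backs; the gripper's body (75 mm by 190 mm) begins 51 mm behind the grasp point.
Start: joints at [58.127, 30.224, 82.088, -0, 67.689, -10.227], TCP at [0.231, 0.581, 0.405] pointing down, gripper open.
Joint ranges: [-176.69, 176.69], [-43.24, 126.21], [12.49, 139.97], [-82, 262], [0, 151.66], [-163.58, 163.58]. Speed limits (degrees/s): [159.86, 159.86, 180, 180, 180, 180].

## Interface

Orientations are given as a 3x3 rotation matrix whose columns are the frame's x, y, z axes.
In Python, from plant import r, imaging, workorder gives the robot as it stands.
- The arm moves only by the tool apply_moves, never from a script. Its arguments are lists of equal length, an entry for each row: "travel": the shift along the tool's x, y, z in m, a list of three; "rotation": the turn, a rotation vector about the tool's x, y, z in degrees, a list of three; "gripper": the opening, from 0 (shut) to 1 (fully open). A call has exactly 10 rows; each row shifts and turns the commanded pose from where the row before left it, along the tool's axes as they then stand; what a row does not reach is not made up. A row lasts 1/8 s, in which the tool goes at most 62.5 mm and 10.7 degrees, less where a joint would pass 70% of its speed; a pose out of reach is approached as far as the arm can. A call is refused whole if a number of a shift passes 0.0625 or a number of a turn 10.7, either way. A call with a gripper value outside its range is refused whole. The fingers move at their own pace and stop on an object; the grip force is fixed at half the most. Time passes only in rows, so rows that do not move let the fingers close, or fill a call up. It gives the time, the measured TCP pose, the force, the opening and the grip force at its end, in the units of the state.
- r.state(): the state, without advancing time (a new reading comes with each control period).
- imaging.snapshot(name): name is "scene" or "top" or "wrist"; returns the picture (384x512x3 uint8, red, green, blue); there is no depth.
- imaging.camera_model(name): a dict with "K" (3x3 intrinsics, pixels), "T" (4x4, takes a point from camera to world coordinates). Camera axes: x right, y up, looking along -z (the intrinsics and any distortion apply to the point x, -y, -z); pixel columns grow to the right and rows downward; lengths in m; the calibration is good to about 2 mm. A picture is of the moment at which its call begins: read the wrist's pose just before it. camera_model takes no time and is no camera call; for the wrist camera it gives the pose at the moment of the call.
- workorder.close_job(): hands the job in; it is judged then, once.
The state is a dict: "time_s": time; "joints": joint angles; "joint_velocities": joint speeds; "joint_torque": joint torques, N m; "ee_pos": TCP position; "tcp_rot": TCP orientation; "force": force on the tool from outside, world axes, zero at the start; "moment": the same for the moment, N m; "opening": finger opening in m; "gripper_force": force on a finger pad.
Only numpy, scipy, OpenCV 4.12 (cv2) and the standard library are available. Lean on these libraries where they do the work, as an engineer would, in place of code of your own. Each camera call takes 0.05 s, during which the arm holds its last target. There are 200 camera calls.

## Task

Make up one bundle in the bundling jig ready for strapping: lay the wooden skid in the bottom of the jig, battens down, then work the slide of the magazine to feed its boxes out one at a time from the bottom of the stack, and pile them all squarely on the skid, lids up, together with the loose box if one lies on the bench. Lay the plain cover board on top of the last box and set the iron weight flat on the middle of the cover, lengthwise. Leave the magazine empty with its slide drawn fully back, and do not disturb the other things on the bench.

Things in the scene. Friction and masses are not known exactly. Their poses are not given: they have to be found in the camera images.
- magazine: Gravity magazine fixed on the bench (place and yaw vary), grey base 15 mm thick. Origin under the middle of the stack at bench level; y axis along the boxes' length; boxes leave along its -x. In front of the tower the base is a flat open apron, 210 mm wide, reaching to x = -140 mm.
- magazine_floor (a point): Middle of the tower's floor, 15 mm above the bench, axes as the magazine's. Tower inside: 55 mm (x) by 175 mm (y), walls up to 120 mm above the bench: aluminium ends, clear plastic front and rear panels (3 mm). The front panel leaves a 26 mm high gate above the floor, so only the bottom box can pass. Boxes cannot be gripped inside the tower.
- slide (a joint): Magazine's hand slide, m: 0 = drawn back home, 0.115 = fully in (towards the magazine's -x). Its 9 mm thick blade pushes the bottom box onto the apron: at 0.115 the box's middle is about 104 mm in front of the magazine's origin, 48 mm clear of the front panel. The stack rides on the blade and drops once the slide is back home. Friction 2 to 4 N, hard stops at both ends, no spring.
- slide_knob (a point): Centre of the top of the slide's upright round wooden knob: 26 mm in diameter, 68 mm tall, top about 95 mm above the bench. It stands 205 mm behind the magazine's origin (along its +x) with the slide home and moves with the slide.
- jig: Bundling jig fixed on the bench (its place and yaw vary): dark wooden board 100 x 250 x 12 mm with two dark steel end channels 125 mm tall that hold the ends of the pile; origin under the middle of the board, long side along its y axis.
- jig_in (a point): Middle of the jig's pocket floor, 12 mm above the bench; axes as the jig's, y along the pocket. Pocket 175 mm (y) by 55 mm (x); the channels wrap only the last 15 mm at each end, so 145 mm of each long side is open for fingers. The channel tops flare outward, 137 to 151 mm above the bench.
- box_1: Closed kraft cardboard box, 50 mm (x) by 170 mm (y) by 22 mm high, about 0.16 kg, lid up; origin at the middle of its underside. Starts at the bottom of the magazine's stack.
- box_2: Closed kraft cardboard box, 50 mm (x) by 170 mm (y) by 22 mm high, about 0.16 kg, lid up; origin at the middle of its underside. Starts second in the magazine's stack.
- box_3: Closed kraft cardboard box, 50 mm (x) by 170 mm (y) by 22 mm high, about 0.16 kg, lid up; origin at the middle of its underside. If present, starts third in the magazine's stack; reads None when absent.
- box_4: Closed kraft cardboard box, 50 mm (x) by 170 mm (y) by 22 mm high, about 0.16 kg, lid up; origin at the middle of its underside. If present, starts lying loose on the bench; reads None when absent.
- skid: Wooden skid, nail heads on top: board 50 mm (x) by 170 mm (y) by 10 mm on three cross battens 10 mm high, 20 mm tall in all, about 90 g; origin at the middle of its underside (under the battens), z up. Lies on the bench battens down.
- cover: Plain dark hardboard cover board, 50 mm (x) by 170 mm (y) by 10 mm thick, no battens, about 70 g; origin at the middle of its underside. Lies on the bench.
- cover_mid (a point): Centre of the cover board (middle of its thickness).
- weight: Iron packing weight, about 0.75 kg: block 44 mm (x) by 110 mm (y) by 22 mm high, with a round wooden handle bar 16 mm thick along y, centre line 56 mm above the underside, 68 mm clear between its two pillars; origin at the middle of the underside.
- shears_a: Bystander: dark shears about 160 mm long lying flat.
- shears_b: Bystander: dark shears about 140 mm long lying flat.
- tape_roll: Bystander: roll of brown tape, 100 mm across, 48 mm high, origin at the middle of its underside.
- whetstone: Bystander: grey whetstone 60 x 160 x 25 mm.
- oil: Bystander: small oil bottle, 48 mm across, 120 mm tall.
- pen_cup: Bystander: white cup, 76 mm across, 100 mm tall.

How it is judged:
By the outcome, as a careful person would: the job done as asked, in the order asked, and still so for the second after the job is handed in, with the robot touching nothing.
Of box_3, box_4 only 1 to 2 are there at a start; the rules pass over those that are not, and their reading is None.
At some moment in a run one of skid, cover, weight may be knocked a few centimetres aside while the robot is not near it.
Once in a run the grip may slacken for a moment while it holds something.
It also fails if it takes over 210 s, if anything falls off the work surface, if the arm or the gripper's body presses on something with over 40 N, if the wrist force passes 120 N, or if a joint passes its speed limit or range.

## Working session

There is one attempt and no reset: what is moved stays moved. The work goes in short steps, Python scripts to look and compute and a tool call to move; the robot and the scene stay as the last step left them, time stands still between calls to the robot, and variables do not carry over. Pictures are saved under pics/ and viewed, at most 15 in all, crops included, and the job is handed in when it is done.

Besides the shell and the picture viewer there is one more tool, called after "Emit:" as name(argument=value, ...), one argument or row to a line, values as JSON. apply_moves: Moves the arm, as the interface text tells. Its arguments: {"type":"object","properties":{"travel":{"type":"array","items":{"type":"array","items":{"type":"number"}}},"rotation":{"type":"array","items":{"type":"array","items":{"type":"number"}}},"gripper":{"type":"array","items":{"type":"number"}}},"required":["travel","rotation","gripper"]}

```bash
ls; mkdir -p pics; python3 - <<'E'
from plant import r, imaging, workorder
import cv2,numpy as np
np.set_printoptions(precision=4,suppress=True)
print(r.state())
ims=[]
for n in ["top","scene","wrist"]:
    im=imaging.snapshot(n); np.save(f'pics/{n}0.npy',im)
    c=imaging.camera_model(n); print(n,c)
    cv2.imwrite(f'pics/{n}0.png',cv2.resize(im[:,:,::-1],(800,600),interpolation=cv2.INTER_CUBIC))
E
```

```text
pics
{'time_s': 0.0, 'joints': array([ 58.1264,  30.2789,  82.1571,  -0.0004,  67.6877, -10.2277]), 'joint_velocities': array([ 0.0383,  0.0737, -0.1164, -0.0747,  0.0243,  0.0056]), 'joint_torque': array([ -0.0011, -44.0043, -17.6591,   0.0632,   0.0583,  -0.0002]), 'ee_pos': array([0.2303, 0.5806, 0.4038]), 'tcp_rot': array([[-0.9295,  0.3689, -0.0011],
       [ 0.3689,  0.9295, -0.0018],
       [ 0.0004, -0.0021, -1.    ]]), 'force': array([-0.8748, -0.1995, -0.4174]), 'moment': array([ 0.0074, -0.0297,  0.0158]), 'gripper_force': 0.0, 'opening': 0.08712472631703753}
top {'K': array([[380.6819,   0.    , 258.9952],
       [  0.    , 380.6819, 193.4063],
       [  0.    ,   0.    ,   1.    ]]), 'T': array([[ 0.0035,  0.9911, -0.1328,  0.462 ],
       [-1.    ,  0.0045,  0.0069,  0.0835],
       [ 0.0075,  0.1327,  0.9911,  1.2418],
       [ 0.    ,  0.    ,  0.    ,  1.    ]])}
scene {'K': array([[349.0228,   0.    , 255.5161],
       [  0.    , 349.0228, 198.9304],
       [  0.    ,   0.    ,   1.    ]]), 'T': array([[-0.3479, -0.6813,  0.644 ,  1.2642],
       [ 0.9373, -0.2669,  0.224 ,  0.2925],
       [ 0.0192,  0.6816,  0.7315,  0.8538],
       [ 0.    ,  0.    ,  0.    ,  1.    ]])}
wrist {'K': array([[265.197 ,   0.    , 257.6972],
       [  0.    , 265.197 , 192.3966],
       [  0.    ,   0.    ,   1.    ]]), 'T': array([[ 0.3693, -0.8859, -0.2806,  0.1516],
       [ 0.9293,  0.3512,  0.1142,  0.6123],
       [-0.0026, -0.3029,  0.953 ,  0.3849],
       [ 0.    ,  0.    ,  0.    ,  1.    ]])}
```

View pics/top0.png

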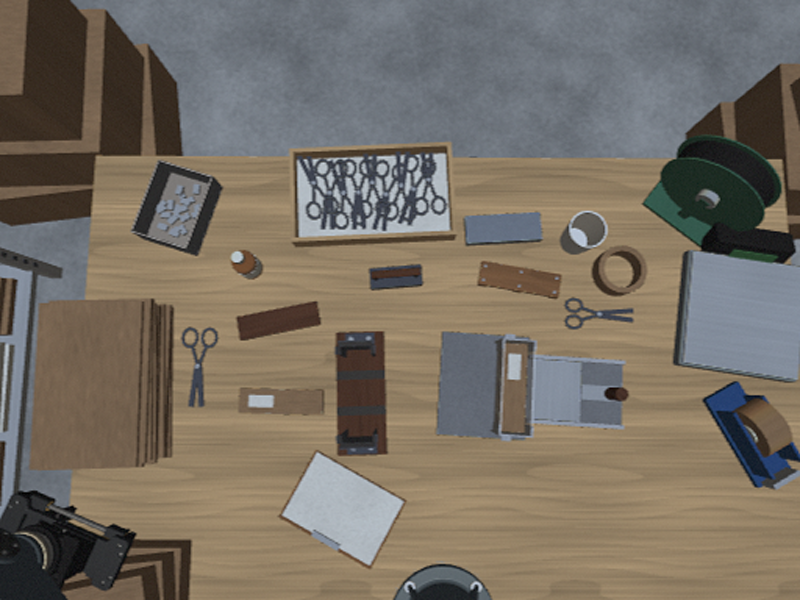

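View pics/scene0.png

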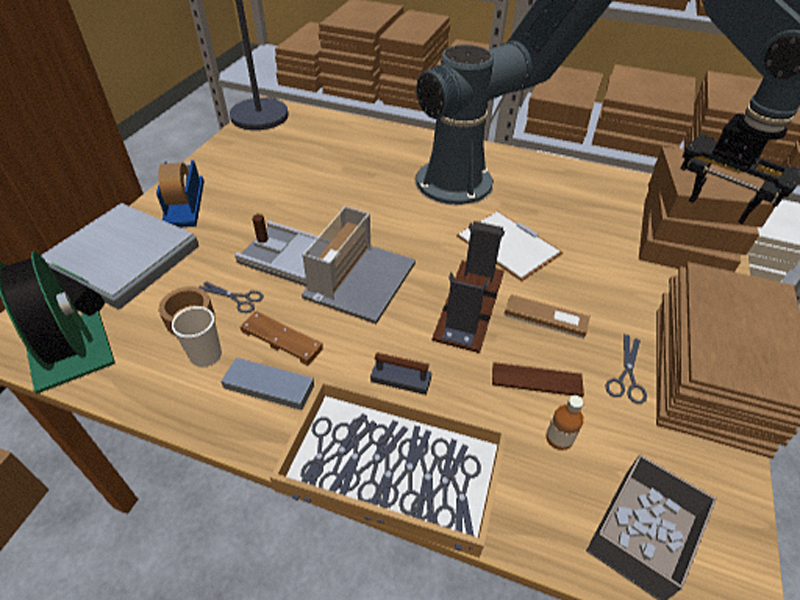

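The top view (800-px scale) shows the jig at (361,393), the magazine tower at (515,387) with the knob at (617,394), and the apron to the left of the tower. The loose box is at (281,401), the cover at (279,320), the skid at (519,279) and the weight at (396,276). The scene view shows the same layout, with the arm clear of everything.

```bash
cat > h.py <<'E'
import numpy as np, cv2
from plant import r, imaging, workorder
from scipy.spatial.transform import Rotation as R
np.set_printoptions(precision=4,suppress=True)
def cast(c,uv,z):
    uv=np.atleast_2d(uv).astype(float); K,T=c["K"],c["T"]
    d=np.c_[(uv[:,0]-K[0,2])/K[0,0],-(uv[:,1]-K[1,2])/K[1,1],-np.ones(len(uv))]@T[:3,:3].T
    return (T[:3,3]+d*((z-T[2,3])/d[:,2])[:,None])[:,:2]
def proj(c,P):
    p=(np.atleast_2d(P)-c["T"][:3,3])@c["T"][:3,:3]
    return np.c_[c["K"][0,0]*p[:,0]/-p[:,2]+c["K"][0,2],c["K"][1,1]*-p[:,1]/-p[:,2]+c["K"][1,2]]
def flood(im,seeds,tol,close=5):
    im=cv2.bilateralFilter(im,5,25,3); m=np.zeros((386,514),np.uint8)
    for s in seeds: cv2.floodFill(im.copy(),m,tuple(map(int,s)),0,(tol,)*3,(tol,)*3,4|(255<<8)|cv2.FLOODFILL_FIXED_RANGE|cv2.FLOODFILL_MASK_ONLY)
    return cv2.morphologyEx(m[1:-1,1:-1],cv2.MORPH_CLOSE,np.ones((close,close)))
def rect(c,m,z):
    """largest blob, cast to plane z -> centre, long/short side, yaw of long side (deg)"""
    k=max(cv2.findContours(m,cv2.RETR_EXTERNAL,cv2.CHAIN_APPROX_NONE)[0],key=cv2.contourArea)
    p=cast(c,k[:,0],z); (cx,cy),(w,h),a=cv2.minAreaRect((p*1000).astype(np.float32))
    if h>w: w,h,a=h,w,a+90
    return np.array([cx,cy,w,h,(a+90)%180-90])
def move(p,yaw,tilt=None):
    """target grasp point p, tool-y angle yaw (world deg), tool down -> needed tool-axes shift and turn"""
    s=r.state(); A=s["tcp_rot"]; a=np.deg2rad(yaw)
    y=np.array([np.cos(a),np.sin(a),0]); z=np.array([0,0,-1.]); B=np.c_[np.cross(y,z),y,z]
    if tilt: B=B@R.from_rotvec(np.deg2rad(tilt)).as_matrix()
    t=np.array(p)-0.164*B[:,2]
    print("shift",A.T@(t-s["ee_pos"]),"turn",R.from_matrix(A.T@B).as_rotvec(degrees=True),"tcp",t)
def st():
    s=r.state(); print("t",s["time_s"],"grasp",s["ee_pos"]+0.164*s["tcp_rot"][:,2],"yaw",np.degrees(np.arctan2(*s["tcp_rot"][1::-1,1])),"j",s["joints"],"F",s["force"],"op",s["opening"],s["gripper_force"])
E
python3 - <<'E'
from h import *
im=np.load('pics/top0.npy'); c=imaging.camera_model("top")
s=.64
for n,seeds,tol,z in [("skid",[(505,272),(535,285)],30,.02),("cover",[(260,325),(300,315)],28,.01),("box4",[(300,402),(261,401),(290,395)],28,.022),
  ("jigboard",[(350,375),(361,425),(372,395)],25,.012),("weightblock",[(380,287),(397,287),(415,283)],25,.022),("apron",[(465,390)],20,.015),("toplid",[(515,400),(514,366),(515,345)],30,.081),("knob",[(617,394)],30,.095)]:
    sd=[(a*s,b*s) for a,b in seeds]; m=flood(im,sd,tol); print(n,rect(c,m,z)); 
    k=cv2.findContours(m,cv2.RETR_EXTERNAL,cv2.CHAIN_APPROX_NONE)[0]; cv2.drawContours(im:=im.copy(),k,-1,(255,0,0),1) if 0 else None
    globals().setdefault('D',np.load('pics/top0.npy')); cv2.drawContours(D,k,-1,(255,0,0),1)
cv2.imwrite('pics/seg.png',cv2.resize(D[150:320,130:430,::-1],(800,453)))
E
```

```text
skid [ 675.2789 -162.9071  171.5062   55.6651   80.6352]
cover [587.5053 338.1345 168.5207  50.0567 -78.0174]
box4 [437.1864 381.7717 342.1566 233.9871 -87.5306]
jigboard [441.2106 164.6106 246.5086  97.449    2.1245]
weightblock [679.1793  94.3119 107.803   45.2768 -85.0599]
apron [458.5683 -60.1772 209.5081 130.3962  -3.5847]
toplid [ 453.0157 -142.522   169.5256   53.804    -3.6377]
knob [ 440.9262 -328.3365   42.0599   23.615   -89.8013]
```

View pics/seg.png

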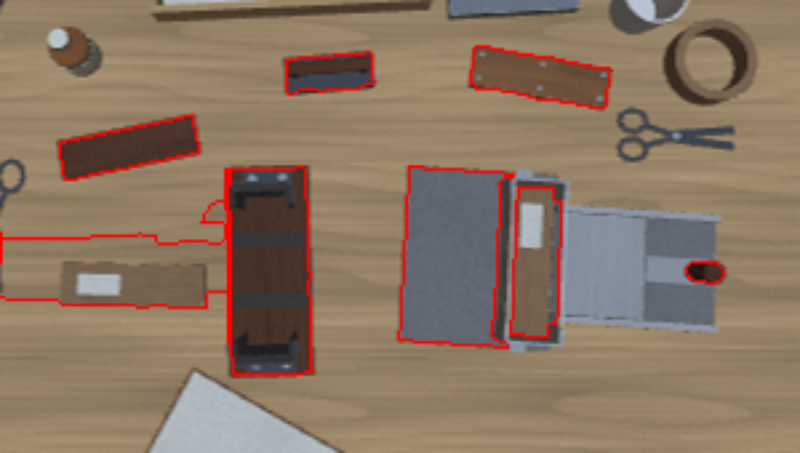

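The overlay shows good outlines for the jig, apron, cover, skid and weight. Box 4's outline leaked into the bench, so I will measure it from close by later. I'll start with the skid.

```bash
cat >> h.py <<'E'
def plan(p,yaw,n,s0=None):
    """n rows to grasp point p & tool-y yaw, turning evenly about tool z; prints rows (mm, deg)"""
    s=r.state(); A=s["tcp_rot"]; y0=np.degrees(np.arctan2(A[1,1],A[0,1]))
    dy=(yaw-y0+180)%360-180; g=s["ee_pos"]+0.164*A[:,2]; d=np.array(p)-g
    print("d",d,"dyaw",dy)
    for i in range(n):
        a=np.deg2rad(y0+dy*i/n); y=np.array([np.cos(a),np.sin(a),0]); x=np.array([np.sin(a),-np.cos(a),0])
        print(np.round([d@x/n,d@y/n,-d[2]/n],4),round(-dy/n,2))
E
python3 -c "
from h import *
plan([.66,-.163,.16],-9.4,20)"
```

```text
d [ 0.4298 -0.7435 -0.08  ] dyaw -77.75384868254628
[ 0.0337 -0.0266  0.004 ] 3.89
[ 0.0354 -0.0243  0.004 ] 3.89
[ 0.037  -0.0218  0.004 ] 3.89
[ 0.0384 -0.0193  0.004 ] 3.89
[ 0.0396 -0.0166  0.004 ] 3.89
[ 0.0406 -0.0139  0.004 ] 3.89
[ 0.0415 -0.0111  0.004 ] 3.89
[ 0.0421 -0.0083  0.004 ] 3.89
[ 0.0426 -0.0054  0.004 ] 3.89
[ 0.0429 -0.0025  0.004 ] 3.89
[0.0429 0.0004 0.004 ] 3.89
[0.0428 0.0033 0.004 ] 3.89
[0.0425 0.0062 0.004 ] 3.89
[0.042  0.0091 0.004 ] 3.89
[0.0413 0.0119 0.004 ] 3.89
[0.0404 0.0147 0.004 ] 3.89
[0.0393 0.0174 0.004 ] 3.89
[0.038 0.02  0.004] 3.89
[0.0366 0.0225 0.004 ] 3.89
[0.0349 0.025  0.004 ] 3.89
```

Emit:
apply_moves(
  travel=[
    [0.034,-0.027,0.004],
    [0.035,-0.024,0.004],
    [0.037,-0.022,0.004],
    [0.038,-0.019,0.004],
    [0.04,-0.017,0.004],
    [0.041,-0.014,0.004],
    [0.041,-0.011,0.004],
    [0.042,-0.008,0.004],
    [0.043,-0.005,0.004],
    [0.043,-0.002,0.004],
  ],
  rotation=[
    [0,0,3.9],
    [0,0,3.9],
    [0,0,3.9],
    [0,0,3.9],
    [0,0,3.9],
    [0,0,3.9],
    [0,0,3.9],
    [0,0,3.9],
    [0,0,3.9],
    [0,0,3.9],
  ],
  gripper=[1,1,1,1,1,1,1,1,1,1],
)

```text
time_s: 1.4
ee_pos: [-0.1475, 0.7072, 0.3641]
tcp_rot: [[-0.489, 0.872, 0.0], [0.872, 0.489, -0.001], [-0.001, -0.001, -1.0]]
force: [0.5, -0.3, 0.1]
opening: 0.0869
gripper_force: 0.0
```

Emit:
apply_moves(
  travel=[
    [0.043,0,0.004],
    [0.043,0.003,0.004],
    [0.043,0.006,0.004],
    [0.042,0.009,0.004],
    [0.041,0.012,0.004],
    [0.04,0.015,0.004],
    [0.039,0.017,0.004],
    [0.038,0.02,0.004],
    [0.037,0.023,0.004],
    [0.035,0.025,0.004],
  ],
  rotation=[
    [0,0,3.9],
    [0,0,3.9],
    [0,0,3.9],
    [0,0,3.9],
    [0,0,3.9],
    [0,0,3.9],
    [0,0,3.9],
    [0,0,3.9],
    [0,0,3.9],
    [0,0,3.9],
  ],
  gripper=[1,1,1,1,1,1,1,1,1,1],
)

```text
time_s: 2.65
ee_pos: [-0.0836, 0.9677, 0.3067]
tcp_rot: [[0.17, 0.985, -0.014], [0.981, -0.168, 0.094], [0.091, -0.03, -0.995]]
force: [0.3, -0.4, -1.0]
opening: 0.0869
gripper_force: 0.0
```

```bash
python3 - <<'E'
from h import *
st(); c=imaging.camera_model("wrist"); im=imaging.snapshot("wrist"); st()
print(proj(c,[.675,-.163,.02]))
cv2.imwrite('pics/w1.png',im[:,:,::-1]); np.save('pics/w1.npy',im)
E
```

```text
t 2.65 grasp [-0.0859  0.9832  0.1434] yaw -9.699132854433596 j [88.2531 68.9982 12.59    0.9601 93.0219 98.1253] F [ 0.2613 -0.4247 -0.9936] op 0.0868643827294203 0.0
t 2.7 grasp [-0.0785  0.9838  0.1423] yaw -10.159634968673979 j [87.8818 69.0514 12.6151  0.758  92.9431 98.1849] F [4.9137 0.345  0.1649] op 0.08697564882378109 0.0
[[788.9979 749.1364]]
```

View pics/w1.png

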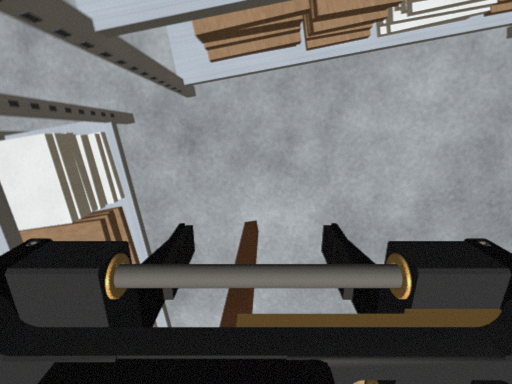

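The picture shows floor and shelving, with the arm off to the left of the bench: I had the sign of tool x wrong in `plan`. Nothing was touched. I'll fix it with a general interpolation.

```bash
python3 - <<'E'
t=open('h.py').read(); t=t[:t.index('def plan')]+'''def plan(p,yaw,n,tilt=None,z=None):
    """n rows to grasp point p & tool-y yaw (tool down, then optional tilt rotvec); straight grasp-point path"""
    s=r.state(); A=s["tcp_rot"]; a=np.deg2rad(yaw); y=np.array([np.cos(a),np.sin(a),0]); zz=np.array([0,0,-1.])
    B=np.c_[np.cross(y,zz),y,zz]
    if tilt is not None: B=B@R.from_rotvec(tilt,degrees=True).as_matrix()
    w=R.from_matrix(A.T@B).as_rotvec(); g=s["ee_pos"]+0.164*A[:,2]; d=np.array(p)-g
    Rs=[A@R.from_rotvec(w*i/n).as_matrix() for i in range(n+1)]
    T=[g+d*i/n-0.164*Rs[i][:,2] for i in range(n+1)]
    print("d",d,"turn/row",np.degrees(w)/n)
    for i in range(n): print((Rs[i].T@(T[i+1]-T[i])).round(4).tolist())
'''; open('h.py','w').write(t)
from h import *
plan([.66,-.163,.16],-9.4,30)
E
```

```text
d [ 0.7385 -1.1468  0.0177] turn/row [-0.0491 -0.1747 -0.0276]
[-0.0325, 0.0308, -0.0044]
[-0.0325, 0.0308, -0.0043]
[-0.0326, 0.0308, -0.0042]
[-0.0326, 0.0308, -0.004]
[-0.0326, 0.0308, -0.0039]
[-0.0327, 0.0307, -0.0038]
[-0.0327, 0.0307, -0.0037]
[-0.0327, 0.0307, -0.0035]
[-0.0327, 0.0307, -0.0034]
[-0.0328, 0.0307, -0.0033]
[-0.0328, 0.0307, -0.0032]
[-0.0328, 0.0307, -0.003]
[-0.0328, 0.0307, -0.0029]
[-0.0329, 0.0306, -0.0028]
[-0.0329, 0.0306, -0.0026]
[-0.0329, 0.0306, -0.0025]
[-0.0329, 0.0306, -0.0024]
[-0.0329, 0.0306, -0.0023]
[-0.033, 0.0306, -0.0021]
[-0.033, 0.0306, -0.002]
[-0.033, 0.0305, -0.0019]
[-0.033, 0.0305, -0.0017]
[-0.033, 0.0305, -0.0016]
[-0.0331, 0.0305, -0.0015]
[-0.0331, 0.0305, -0.0014]
[-0.0331, 0.0305, -0.0012]
[-0.0331, 0.0305, -0.0011]
[-0.0331, 0.0304, -0.001]
[-0.0332, 0.0304, -0.0008]
[-0.0332, 0.0304, -0.0007]
```

Emit:
apply_moves(
  travel=[
    [-0.0325,0.031,-0.004],
    [-0.0325,0.031,-0.004],
    [-0.0325,0.031,-0.02],
    [-0.0325,0.031,-0.02],
    [-0.033,0.031,-0.02],
    [-0.033,0.031,-0.02],
    [-0.033,0.031,-0.02],
    [-0.033,0.031,-0.004],
    [-0.033,0.031,-0.004],
    [-0.033,0.031,-0.003],
  ],
  rotation=[
    [-0.05,-0.17,0],
    [-0.05,-0.17,0],
    [-0.05,-0.17,0],
    [-0.05,-0.17,0],
    [-0.05,-0.17,0],
    [-0.05,-0.17,0],
    [-0.05,-0.17,0],
    [-0.05,-0.17,0],
    [-0.05,-0.17,0],
    [-0.05,-0.17,0],
  ],
  gripper=[1,1,1,1,1,1,1,1,1,1],
)

```text
time_s: 3.95
ee_pos: [0.1687, 0.5824, 0.3937]
tcp_rot: [[0.168, 0.986, -0.009], [0.984, -0.167, 0.066], [0.063, -0.02, -0.998]]
force: [0.1, 0.7, 0.5]
opening: 0.0871
gripper_force: 0.0
```

```bash
python3 - <<'E'
from h import *
st(); plan([.66,-.163,.2],-9.4,20)
E
```

```text
t 3.95 grasp [0.1671 0.5932 0.2301] yaw -9.641225247543185 j [62.8465 28.9339 86.652   2.5008 61.3285 71.3835] F [0.1238 0.6537 0.522 ] op 0.08705839274938959 0.0
d [ 0.4929 -0.7562 -0.0301] turn/row [-0.0576 -0.1813 -0.0139]
[-0.0326, 0.0305, -0.0012]
[-0.0326, 0.0305, -0.0011]
[-0.0326, 0.0305, -0.0009]
[-0.0326, 0.0305, -0.0008]
[-0.0327, 0.0305, -0.0007]
[-0.0327, 0.0305, -0.0005]
[-0.0327, 0.0304, -0.0004]
[-0.0327, 0.0304, -0.0003]
[-0.0327, 0.0304, -0.0001]
[-0.0327, 0.0304, 0.0]
[-0.0327, 0.0304, 0.0001]
[-0.0327, 0.0304, 0.0003]
[-0.0327, 0.0304, 0.0004]
[-0.0327, 0.0304, 0.0006]
[-0.0327, 0.0304, 0.0007]
[-0.0327, 0.0304, 0.0008]
[-0.0327, 0.0304, 0.001]
[-0.0327, 0.0304, 0.0011]
[-0.0328, 0.0303, 0.0012]
[-0.0328, 0.0303, 0.0014]
```

Emit:
apply_moves(
  travel=[
    [-0.0325,0.0305,-0.001],
    [-0.0325,0.0305,-0.001],
    [-0.0325,0.0305,-0.001],
    [-0.0325,0.0305,-0.001],
    [-0.0325,0.0305,-0.001],
    [-0.0325,0.0305,-0.001],
    [-0.0325,0.0305,-0.0005],
    [-0.0325,0.0305,0],
    [-0.0325,0.0305,0],
    [-0.0325,0.0305,0],
  ],
  rotation=[
    [-0.06,-0.18,0],
    [-0.06,-0.18,0],
    [-0.06,-0.18,0],
    [-0.06,-0.18,0],
    [-0.06,-0.18,0],
    [-0.06,-0.18,0],
    [-0.06,-0.18,0],
    [-0.06,-0.18,0],
    [-0.06,-0.18,0],
    [-0.06,-0.18,0],
  ],
  gripper=[1,1,1,1,1,1,1,1,1,1],
)

```text
time_s: 5.2
ee_pos: [0.4147, 0.2109, 0.3796]
tcp_rot: [[0.168, 0.986, -0.004], [0.985, -0.168, 0.032], [0.031, -0.009, -0.999]]
force: [0.9, -0.3, 0.1]
opening: 0.0872
gripper_force: 0.0
```

Emit:
apply_moves(
  travel=[
    [-0.0325,0.0305,0],
    [-0.0325,0.0305,0],
    [-0.0325,0.0305,0],
    [-0.0325,0.0305,0.001],
    [-0.0325,0.0305,0.001],
    [-0.0325,0.0305,0.001],
    [-0.0325,0.0305,0.001],
    [-0.0325,0.0305,0.001],
    [-0.0325,0.0305,0.001],
    [-0.0325,0.0305,0.001],
  ],
  rotation=[
    [-0.06,-0.18,0],
    [-0.06,-0.18,0],
    [-0.06,-0.18,0],
    [-0.06,-0.18,0],
    [-0.06,-0.18,0],
    [-0.06,-0.18,0],
    [-0.06,-0.18,0],
    [-0.06,-0.18,0],
    [-0.06,-0.18,0],
    [-0.06,-0.18,0],
  ],
  gripper=[1,1,1,1,1,1,1,1,1,1],
)

```text
time_s: 6.45
ee_pos: [0.6606, -0.1606, 0.3652]
tcp_rot: [[0.168, 0.986, 0.001], [0.986, -0.168, -0.001], [-0.001, 0.001, -1.0]]
force: [-0.0, 0.7, -0.1]
opening: 0.0872
gripper_force: 0.0
```

```bash
cat >> h.py <<'E'
def look(name,seeds,tol,z,cam="wrist",close=7):
    """seeds = world xyz points near; flood from their pixels; returns rect; saves overlay"""
    c=imaging.camera_model(cam); im=imaging.snapshot(cam); np.save(f'pics/{name}.npy',im)
    uv=proj(c,seeds); print("seeds",uv.round().tolist())
    m=flood(im,uv,tol,close); q=rect(c,m,z); print(name,q)
    k=cv2.findContours(m,cv2.RETR_EXTERNAL,cv2.CHAIN_APPROX_NONE)[0]; D=im.copy(); cv2.drawContours(D,k,-1,(255,0,0),1)
    cv2.imwrite(f'pics/{name}.png',D[:,:,::-1]); return q
E
python3 - <<'E'
from h import *
st(); q=look('skid1',[[.675,-.153,.02],[.672,-.185,.02]],30,.02); st()
plan([q[0]/1e3,q[1]/1e3,.022],q[4]-90,1)
E
```

```text
t 6.45 grasp [ 0.6607 -0.1607  0.2012] yaw -9.697387354829287 j [-23.057   36.889   75.7353  -0.0289  67.3278 -13.3485] F [-0.0354  0.6692 -0.0871] op 0.08716209333010219 0.0
seeds [[269.0, 170.0], [270.0, 194.0]]
skid1 [ 675.9985 -164.6204  168.1516   50.3789   80.2731]
t 6.5 grasp [ 0.6644 -0.1669  0.2013] yaw -9.870176015165944 j [-23.3454  37.1083  75.2533  -0.21    67.1179 -13.3932] F [ 4.1002 -4.6376 -0.2465] op 0.08689633365559035 0.0
d [ 0.0116  0.0023 -0.1793] turn/row [ 0.4608  0.31   -0.1445]
[0.0043, 0.0109, 0.1794]
```

View pics/skid1.png

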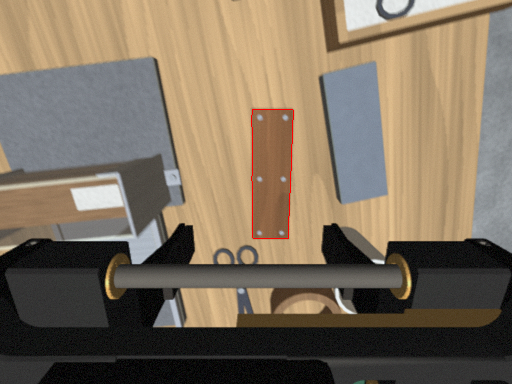

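The outline hugs the skid, at (272,174) in the wrist view. The shears, tape and whetstone are all outside the gripper's reach.

Emit:
apply_moves(
  travel=[
    [0.001,0.002,0.02],
    [0.001,0.002,0.02],
    [0.001,0.002,0.02],
    [0,0.002,0.02],
    [0,0,0.02],
    [0,0,0.02],
    [0,0,0],
    [0,0,0],
    [0,0,0],
    [0,0,0],
  ],
  rotation=[
    [0,0,0],
    [0,0,0],
    [0,0,0],
    [0,0,0],
    [0,0,0],
    [0,0,0],
    [0,0,0],
    [0,0,0],
    [0,0,0],
    [0,0,0],
  ],
  gripper=[1,1,1,1,1,1,1,1,1,1],
)

```text
time_s: 7.75
ee_pos: [0.6686, -0.1575, 0.246]
tcp_rot: [[0.168, 0.986, 0.002], [0.986, -0.168, -0.001], [-0.001, 0.002, -1.0]]
force: [-0.1, 0.4, -0.3]
opening: 0.0871
gripper_force: 0.0
```

```bash
python3 - <<'E'
from h import *
st(); plan([.676,-.1645,.0215],-9.7,1)
E
```

```text
t 7.75 grasp [ 0.6689 -0.1577  0.082 ] yaw -9.652463954815802 j [-22.5487  45.5973  79.0117  -0.032   55.276  -12.878 ] F [-0.139   0.3756 -0.2725] op 0.087128283962056 0.0
d [ 0.0071 -0.0068 -0.0605] turn/row [0.1062 0.0512 0.0475]
[-0.0056, 0.0083, 0.0605]
```

Emit:
apply_moves(
  travel=[
    [-0.0055,0.008,0.01],
    [0,0,0.02],
    [0,0,0.02],
    [0,0,0.01],
    [0,0,0],
    [0,0,0],
    [0,0,0],
    [0,0,0],
    [0,0,0],
    [0,0,0],
  ],
  rotation=[
    [0,0,0],
    [0,0,0],
    [0,0,0],
    [0,0,0],
    [0,0,0],
    [0,0,0],
    [0,0,0],
    [0,0,0],
    [0,0,0],
    [0,0,0],
  ],
  gripper=[1,1,1,1,1,1,0,0,0,0],
)

```text
time_s: 9.0
ee_pos: [0.6754, -0.1642, 0.1851]
tcp_rot: [[0.168, 0.986, 0.0], [0.986, -0.168, -0.001], [-0.001, 0.0, -1.0]]
force: [0.6, -0.0, 0.1]
opening: 0.0548
gripper_force: 0.0
```

```bash
python3 - <<'E'
from h import *
st(); plan([.4412,.1646,.2],92.1,12)
E
```

```text
t 9.0 grasp [ 0.6754 -0.1643  0.0211] yaw -9.65132564258152 j [-22.8464  50.8666  78.5785  -0.0347  50.53   -13.173 ] F [ 0.6434 -0.0001  0.1492] op 0.05484404547806177 0.0
d [-0.2342  0.3289  0.1789] turn/row [-0.0013  0.0033 -8.4793]
[0.0237, -0.0238, -0.0149]
[0.027, -0.0201, -0.0149]
[0.0296, -0.0159, -0.0149]
[0.0317, -0.0113, -0.0149]
[0.033, -0.0065, -0.0149]
[0.0336, -0.0016, -0.0149]
[0.0335, 0.0034, -0.0149]
[0.0326, 0.0083, -0.0149]
[0.031, 0.013, -0.0149]
[0.0288, 0.0174, -0.0149]
[0.0259, 0.0215, -0.0149]
[0.0224, 0.0251, -0.0149]
```

Emit:
apply_moves(
  travel=[
    [0,0,0],
    [0,0,0],
    [0,0,-0.02],
    [0,0,-0.03],
    [0,0,-0.03],
    [0,0,-0.03],
    [0,0,-0.03],
    [0,0,-0.03],
    [0,0,-0.009],
    [0,0,0],
  ],
  rotation=[
    [0,0,0],
    [0,0,0],
    [0,0,0],
    [0,0,0],
    [0,0,0],
    [0,0,0],
    [0,0,0],
    [0,0,0],
    [0,0,0],
    [0,0,0],
  ],
  gripper=[0,0,0,0,0,0,0,0,0,0],
)

```text
time_s: 10.25
ee_pos: [0.6752, -0.164, 0.3649]
tcp_rot: [[0.168, 0.986, 0.001], [0.986, -0.168, -0.001], [-0.001, 0.002, -1.0]]
force: [-0.4, 0.6, -0.2]
opening: 0.0498
gripper_force: 30.0
```

Emit:
apply_moves(
  travel=[
    [0.024,-0.024,0],
    [0.027,-0.02,0],
    [0.0295,-0.016,0],
    [0.0315,-0.0115,0],
    [0.033,-0.0065,0],
    [0.0335,-0.0015,0],
    [0.0335,0.0035,0],
    [0.0325,0.0085,0],
    [0.031,0.013,0],
    [0.029,0.0175,0],
  ],
  rotation=[
    [0,0,-8.5],
    [0,0,-8.5],
    [0,0,-8.5],
    [0,0,-8.5],
    [0,0,-8.5],
    [0,0,-8.5],
    [0,0,-8.5],
    [0,0,-8.5],
    [0,0,-8.5],
    [0,0,-8.5],
  ],
  gripper=[0,0,0,0,0,0,0,0,0,0],
)

```text
time_s: 11.5
ee_pos: [0.4785, 0.1106, 0.3625]
tcp_rot: [[-0.969, 0.248, -0.003], [0.248, 0.969, -0.0], [0.003, -0.001, -1.0]]
force: [0.5, 0.2, -0.5]
opening: 0.0499
gripper_force: 30.0
```

Emit:
apply_moves(
  travel=[
    [0.026,0.0215,0],
    [0.022,0.025,0],
    [0,0,0],
    [0,0,0],
    [0,0,0],
    [0,0,0],
    [0,0,0],
    [0,0,0],
    [0,0,0],
    [0,0,0],
  ],
  rotation=[
    [0,0,-8.5],
    [0,0,-8.5],
    [0,0,0],
    [0,0,0],
    [0,0,0],
    [0,0,0],
    [0,0,0],
    [0,0,0],
    [0,0,0],
    [0,0,0],
  ],
  gripper=[0,0,0,0,0,0,0,0,0,0],
)

```text
time_s: 12.75
ee_pos: [0.4408, 0.1644, 0.3638]
tcp_rot: [[-0.999, -0.041, 0.0], [-0.041, 0.999, -0.001], [-0.0, -0.001, -1.0]]
force: [0.6, 0.7, -1.4]
opening: 0.0495
gripper_force: 30.0
```

```bash
python3 - <<'E'
from h import *
st(); c=imaging.camera_model("wrist"); im=imaging.snapshot("wrist"); np.save('pics/jig.npy',im)
t=imaging.snapshot("top");np.save('pics/top1.npy',t)
print(proj(c,[[.441,.165,.012],[.441-.0875,.165,.125],[.441+.0875,.165,.125]]))
cv2.imwrite('pics/jig.png',np.hstack([im[:,:,::-1][:,:400],cv2.resize(t[130:320,130:330,::-1],(400,384))]))
plan([.4412,.1646,.2],92.1,1)
E
```

```text
t 12.75 grasp [0.4409 0.1644 0.1998] yaw 92.35092445634221 j [  6.8204  22.018  106.2606  -0.0409  51.7172 -85.5052] F [ 0.5693  0.7063 -1.4121] op 0.04952066356026643 29.999096989631653
[[257.9679 176.9188]
 [262.5009 104.5564]
 [254.3328 291.3067]]
d [0.0003 0.0002 0.0002] turn/row [-0.0299  0.0048  0.2525]
[-0.0004, 0.0001, -0.0002]
```

View pics/jig.png

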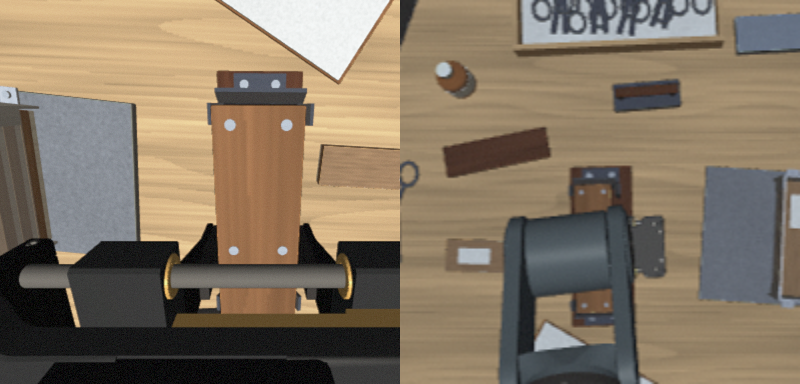

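The wrist view shows the held skid, far end at row 105 and columns 212–303. The jig's near board edge is at row 71 and its channel spans columns 207–312. The skid is close to centred over the pocket.

```bash
python3 - <<'E'
from h import *
c=imaging.camera_model("wrist"); st()
print("board near edge",cast(c,[[218,71],[302,71]],.012),"channel legs",cast(c,[[207,112],[313,112]],.137))
zs=r.state()["ee_pos"][2]-.164-.0215+.02
print("skid end",zs,cast(c,[[212,106],[304,106]],zs))
c=imaging.camera_model("top"); im=np.load('pics/top0.npy')
m=flood(im,[(.64*350,.64*375),(.64*361,.64*425),(.64*372,.64*395)],25); 
k=max(cv2.findContours(m,cv2.RETR_EXTERNAL,cv2.CHAIN_APPROX_NONE)[0],key=cv2.contourArea)[:,0]; p=cast(c,k,.012)
print(p.min(0),p.max(0))
for lo,hi in [(.34,.38),(.50,.54)]:
  s=p[(p[:,0]>lo)&(p[:,0]<hi)]; print(np.median(s[s[:,1]<.165,1]),np.median(s[s[:,1]>.165,1]))
E
```

```text
t 12.85 grasp [0.4409 0.1644 0.1998] yaw 92.35251677399826 j [  6.8241  22.0208 106.2596  -0.0384  51.7172 -85.5046] F [-0.2158  0.419  -1.3833] op 0.050114610800040656 29.999089390039444
board near edge [[0.3176 0.114 ]
 [0.3136 0.2104]] channel legs [[0.3606 0.1235]
 [0.3574 0.2029]]
skid end 0.19831267697941332 [[0.3562 0.1374]
 [0.3543 0.1857]]
[0.3192 0.1116] [0.5658 0.2165]
0.11509411221882199 0.20998405237481305
0.11961428641213173 0.21618164966553294
```

Emit:
apply_moves(
  travel=[
    [0,0.001,0.02],
    [0,0,0.02],
    [0,0,0.02],
    [0,0,0.02],
    [0,0,0.02],
    [0,0,0.02],
    [0,0,0.02],
    [0,0,0.016],
    [0,0,0],
    [0,0,0],
  ],
  rotation=[
    [0,0,0.35],
    [0,0,0],
    [0,0,0],
    [0,0,0],
    [0,0,0],
    [0,0,0],
    [0,0,0],
    [0,0,0],
    [0,0,0],
    [0,0,0],
  ],
  gripper=[0,0,0,0,0,0,0,0,0,0],
)

```text
time_s: 14.1
ee_pos: [0.4411, 0.1654, 0.2082]
tcp_rot: [[-0.999, -0.035, 0.001], [-0.035, 0.999, -0.0], [-0.001, -0.0, -1.0]]
force: [0.5, -0.1, -1.0]
opening: 0.0498
gripper_force: 30.0
```

```bash
python3 -c "
from h import *
st()"
```

```text
t 14.1 grasp [0.4412 0.1653 0.0442] yaw 92.00287798546138 j [  6.9358  39.1587 112.3647  -0.0669  28.4369 -85.0082] F [ 0.464  -0.0648 -1.0321] op 0.049762843198588314 29.99856099486351
```

Emit:
apply_moves(
  travel=[
    [0,0,0.006],
    [0,0,0.0045],
    [0,0,0],
    [0,0,0],
    [0,0,0],
    [0,0,0],
    [0,0,0],
    [0,0,-0.03],
    [0,0,-0.06],
    [0,0,-0.06],
  ],
  rotation=[
    [0,0,0],
    [0,0,0],
    [0,0,0],
    [0,0,0],
    [0,0,0],
    [0,0,0],
    [0,0,0],
    [0,0,0],
    [0,0,0],
    [0,0,0],
  ],
  gripper=[0,0,0,1,1,1,1,1,1,1],
)

```text
time_s: 15.35
ee_pos: [0.4405, 0.1653, 0.3486]
tcp_rot: [[-0.999, -0.035, -0.001], [-0.035, 0.999, -0.001], [0.001, -0.001, -1.0]]
force: [1.4, 0.1, -0.4]
opening: 0.0871
gripper_force: 0.0
```

```bash
python3 -c "
from h import *
st(); plan([.445,-.32,.21],86.4,10)"
```

```text
t 15.35 grasp [0.4403 0.1652 0.1846] yaw 91.99588355974305 j [  6.9358  23.4955 107.1258  -0.0405  49.4611 -85.0338] F [ 1.4438  0.1427 -0.3738] op 0.08705194722484116 0.0
d [ 0.0047 -0.4852  0.0254] turn/row [-0.0042 -0.0077  0.5596]
[0.0012, -0.0485, -0.0025]
[0.0008, -0.0485, -0.0025]
[0.0003, -0.0485, -0.0025]
[-0.0002, -0.0485, -0.0025]
[-0.0007, -0.0485, -0.0025]
[-0.0011, -0.0485, -0.0025]
[-0.0016, -0.0485, -0.0025]
[-0.0021, -0.0485, -0.0025]
[-0.0025, -0.0485, -0.0025]
[-0.003, -0.0484, -0.0025]
```

Emit:
apply_moves(
  travel=[
    [0.001,-0.0485,-0.0025],
    [0.001,-0.0485,-0.0025],
    [0.0005,-0.0485,-0.0025],
    [0,-0.0485,-0.0025],
    [-0.0005,-0.0485,-0.0025],
    [-0.001,-0.0485,-0.0025],
    [-0.0015,-0.0485,0],
    [-0.002,-0.0485,0],
    [-0.0025,-0.0485,0],
    [-0.003,-0.0485,0],
  ],
  rotation=[
    [0,0,0.56],
    [0,0,0.56],
    [0,0,0.56],
    [0,0,0.56],
    [0,0,0.56],
    [0,0,0.56],
    [0,0,0.56],
    [0,0,0.56],
    [0,0,0.56],
    [0,0,0.56],
  ],
  gripper=[1,1,1,1,1,1,1,1,1,1],
)

```text
time_s: 16.6
ee_pos: [0.444, -0.3213, 0.3625]
tcp_rot: [[-0.998, 0.064, -0.0], [0.064, 0.998, -0.0], [0.0, -0.0, -1.0]]
force: [-0.4, 0.2, -1.2]
opening: 0.0876
gripper_force: 0.0
```

```bash
python3 - <<'E'
from h import *
st(); c=imaging.camera_model("wrist"); im=imaging.snapshot("wrist"); np.save('pics/knob.npy',im)
t=imaging.snapshot("top");np.save('pics/top2.npy',t)
print(proj(c,[[.441,-.337,.095],[.454,-.134,.015]])); st()
cv2.imwrite('pics/knob.png',np.hstack([im[:,:,::-1][:,:400],cv2.resize(t[130:320,130:330,::-1],(400,384))]))
E
```

```text
t 16.6 grasp [ 0.444  -0.3213  0.1985] yaw 86.35768706926771 j [ -47.5718   27.4977   95.7182   -0.0077   56.7822 -133.9253] F [-0.3604  0.181  -1.1723] op 0.08763515620879384 0.0
[[241.2737 196.0172]
 [404.6967 176.2108]]
t 16.7 grasp [ 0.4451 -0.3257  0.1988] yaw 86.15141064706191 j [ -47.7573   27.6022   95.4329   -0.1008   56.6274 -133.854 ] F [ 0.4298 -1.4128  0.1688] op 0.08708375782193349 0.0
```

View pics/knob.png

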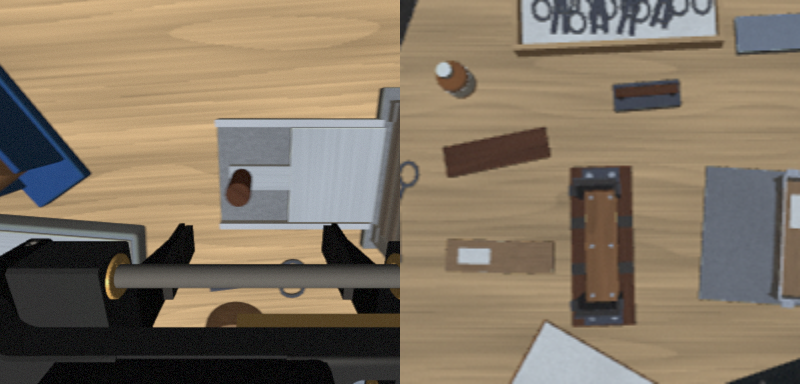

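The skid sits in the pocket in the top view, and the knob top is at about (237,194) in the wrist view, 4 px left of the prediction, so y ≈ -0.340.

```bash
python3 -c "
from h import *
st(); plan([.4405,-.340,.083],86.4,1)"
```

```text
t 16.7 grasp [ 0.4451 -0.3257  0.1988] yaw 86.15141064706191 j [ -47.7573   27.6022   95.4329   -0.1008   56.6274 -133.854 ] F [ 0.4298 -1.4128  0.1688] op 0.08708375782193349 0.0
d [-0.0046 -0.0143 -0.1158] turn/row [-0.2951  0.1842 -0.2481]
[0.0035, -0.0149, 0.1159]
```

Emit:
apply_moves(
  travel=[
    [0.002,-0.019,0.01],
    [0,0,0.03],
    [0,0,0.03],
    [0,0,0.03],
    [0,0,0.016],
    [0,0,0],
    [0,0,0],
    [0,0,0],
    [0,0,0],
    [0,0,0],
  ],
  rotation=[
    [0,0,0],
    [0,0,0],
    [0,0,0],
    [0,0,0],
    [0,0,0],
    [0,0,0],
    [0,0,0],
    [0,0,0],
    [0,0,0],
    [0,0,0],
  ],
  gripper=[1,1,1,1,1,1,0,0,0,0],
)

```text
time_s: 17.95
ee_pos: [0.4413, -0.3388, 0.2471]
tcp_rot: [[-0.998, 0.063, 0.001], [0.063, 0.998, -0.001], [-0.001, -0.001, -1.0]]
force: [0.1, 0.5, 0.4]
opening: 0.0546
gripper_force: 0.0
```

Emit:
apply_moves(
  travel=[
    [0,0,0],
    [0,0,0],
    [0,0,0],
    [0,0,0],
    [0,0,0],
    [0,0,0],
    [0,0,0],
    [0,0,0],
    [0,0,0],
    [0,0,0],
  ],
  rotation=[
    [0,0,0],
    [0,0,0],
    [0,0,0],
    [0,0,0],
    [0,0,0],
    [0,0,0],
    [0,0,0],
    [0,0,0],
    [0,0,0],
    [0,0,0],
  ],
  gripper=[0,0,0,0,0,0,0,0,0,0],
)

```text
time_s: 19.2
ee_pos: [0.4412, -0.3388, 0.2465]
tcp_rot: [[-0.998, 0.063, 0.0], [0.063, 0.998, -0.001], [-0.0, -0.001, -1.0]]
force: [0.4, -0.7, -1.1]
opening: 0.0253
gripper_force: 30.0
```

```bash
python3 -c "
from h import *
st()"
```

```text
t 19.2 grasp [ 0.4413 -0.3389  0.0825] yaw 86.4022250160949 j [ -49.0218   38.3018   99.1837   -0.0332   42.4803 -135.3996] F [ 0.4185 -0.6851 -1.1349] op 0.0252888944468734 30.000016163103282
```

Emit:
apply_moves(
  travel=[
    [0,0.005,0],
    [0,0.0125,0],
    [0,0.0125,0],
    [0,0.0125,0],
    [0,0.0125,0],
    [0,0.0125,0],
    [0,0.0125,0],
    [0,0.0125,0],
    [0,0.0125,0],
    [0,0.01,0],
  ],
  rotation=[
    [0,0,0],
    [0,0,0],
    [0,0,0],
    [0,0,0],
    [0,0,0],
    [0,0,0],
    [0,0,0],
    [0,0,0],
    [0,0,0],
    [0,0,0],
  ],
  gripper=[0,0,0,0,0,0,0,0,0,0],
)

```text
time_s: 20.45
ee_pos: [0.4486, -0.2237, 0.2467]
tcp_rot: [[-0.998, 0.061, 0.001], [0.061, 0.998, -0.003], [-0.001, -0.003, -1.0]]
force: [-14.1, -31.2, -10.3]
opening: 0.0252
gripper_force: 30.0
```

```bash
python3 -c "
from h import *
st()
c=imaging.camera_model('top');t=imaging.snapshot('top');np.save('pics/top3.npy',t)
cv2.imwrite('pics/top3.png',cv2.resize(t[200:320,270:420,::-1],(600,480)))"
```

```text
t 20.45 grasp [ 0.4488 -0.2243  0.0827] yaw 86.511400507887 j [ -39.2687   35.7687  107.1858   -0.1918   36.8854 -125.6269] F [-14.056  -31.1556 -10.3197] op 0.025228887853145632 29.95109642157331
```

View pics/top3.png

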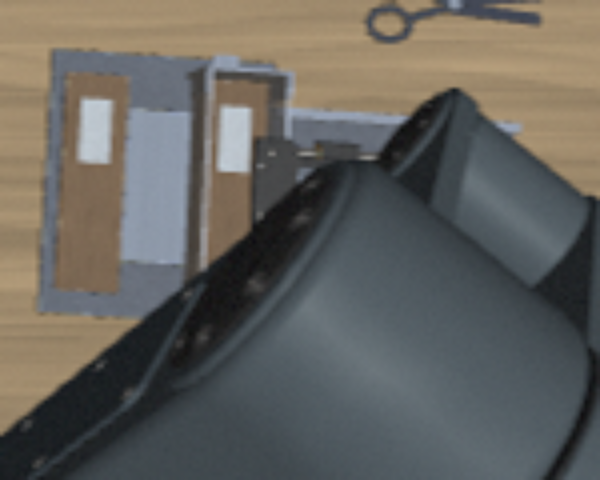

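Box 1 is out on the apron, at about (92,185) in the crop, with the blade behind it and another box still in the tower. I'm pulling the slide back home.

Emit:
apply_moves(
  travel=[
    [0,-0.0055,0],
    [0,-0.0125,0],
    [0,-0.0125,0],
    [0,-0.0125,0],
    [0,-0.0125,0],
    [0,-0.0125,0],
    [0,-0.0125,0],
    [0,-0.0125,0],
    [0,-0.0125,0],
    [0,-0.011,0],
  ],
  rotation=[
    [0,0,0],
    [0,0,0],
    [0,0,0],
    [0,0,0],
    [0,0,0],
    [0,0,0],
    [0,0,0],
    [0,0,0],
    [0,0,0],
    [0,0,0],
  ],
  gripper=[0,0,0,0,0,0,0,0,0,0],
)

```text
time_s: 21.75
ee_pos: [0.4412, -0.3399, 0.2466]
tcp_rot: [[-0.998, 0.063, -0.0], [0.063, 0.998, 0.002], [0.0, 0.002, -1.0]]
force: [4.8, 9.9, -3.3]
opening: 0.0253
gripper_force: 30.1
```

```bash
python3 - <<'E'
from h import *
st(); c=imaging.camera_model('top'); t=np.load('pics/top3.npy')
m=flood(t,[(270+92/4,200+s/4) for s in (190,230,270,90)]+[(270+92/4,200+130/4)],30); print("box1",rect(c,m,.037))
o=np.array([.4542,-.1343]); u=np.array([.063,.998])
print("pred",o+.104*u)
E
```

```text
t 21.75 grasp [ 0.4412 -0.3396  0.0826] yaw 86.36096795873908 j [ -49.1242   38.342    99.057     0.0937   42.6833 -135.5541] F [ 4.8387  9.9456 -3.3187] op 0.02528937614471366 30.074746201280504
box1 [442.231   26.8327 244.6274 179.4264  -0.3219]
pred [ 0.4608 -0.0305]
```

Emit:
apply_moves(
  travel=[
    [0,0,0],
    [0,0,0],
    [0,0,0],
    [0,0,0],
    [0,0,-0.03],
    [0,0,-0.045],
    [0,0.02,-0.045],
    [0,0.05,-0.02],
    [0,0.06,0],
    [0,0.06,0],
  ],
  rotation=[
    [0,0,0],
    [0,0,0],
    [0,0,0],
    [0,0,0],
    [0,0,0],
    [0,0,0],
    [0,0,0],
    [0,0,0],
    [0,0,0],
    [0,0,0],
  ],
  gripper=[1,1,1,1,1,1,1,1,1,1],
)

```text
time_s: 23.0
ee_pos: [0.4528, -0.149, 0.3871]
tcp_rot: [[-0.998, 0.064, 0.002], [0.064, 0.998, -0.001], [-0.002, -0.001, -1.0]]
force: [1.4, 0.1, -1.3]
opening: 0.0871
gripper_force: 0.0
```

Emit:
apply_moves(
  travel=[
    [0,0.06,0],
    [0,0.05,0],
    [0,0.025,0],
    [0,0,0],
    [0,0,0],
    [0,0,0],
    [0,0,0],
    [0,0,0],
    [0,0,0],
    [0,0,0],
  ],
  rotation=[
    [0,0,0],
    [0,0,0],
    [0,0,0],
    [0,0,0],
    [0,0,0],
    [0,0,0],
    [0,0,0],
    [0,0,0],
    [0,0,0],
    [0,0,0],
  ],
  gripper=[1,1,1,1,1,1,1,1,1,1],
)

```text
time_s: 24.25
ee_pos: [0.4616, -0.0158, 0.3864]
tcp_rot: [[-0.998, 0.063, 0.0], [0.063, 0.998, -0.001], [-0.0, -0.001, -1.0]]
force: [-0.9, -0.2, 0.1]
opening: 0.0871
gripper_force: 0.0
```

```bash
python3 - <<'E'
from h import *
st(); c=imaging.camera_model("wrist"); im=imaging.snapshot("wrist"); np.save('pics/box1.npy',im)
print(proj(c,[[.4608,-.0305,.037],[.4542,-.1343,.12],[.4542+.0305*.063,-.1343+.0305,.12]]))
print("top",cast(imaging.camera_model("top"),[[293,245.5]],.037))
cv2.imwrite('pics/box1.png',im[:,:,::-1])
E
```

```text
t 24.25 grasp [ 0.4616 -0.0159  0.2224] yaw 86.39317064076162 j [ -15.8651   19.3151  105.978    -0.0371   54.6929 -102.2369] F [-0.8727 -0.1666  0.0569] op 0.08711287655477361 0.0
[[246.1897 177.4413]
 [137.1294 198.3875]
 [168.1101 198.3841]]
top [[ 0.4589 -0.0322]]
```

View pics/box1.png

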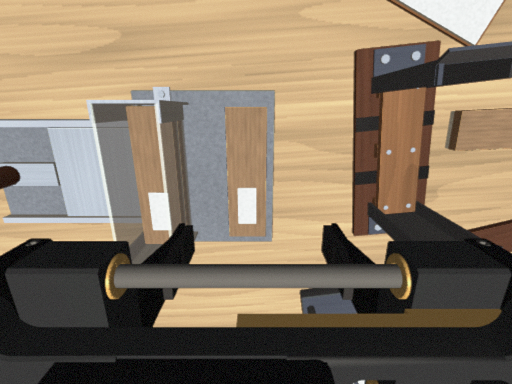

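The box lies on the apron at about (246,172) in the wrist view. The tower's front top edge is near column 165, as predicted, and the skid is in the jig on the right.

```bash
python3 - <<'E'
from h import *
st(); c=imaging.camera_model("wrist"); im=np.load('pics/box1.npy')
print(cast(c,[[246,107.5],[246,237.5],[226,172],[266,172]],.037)); print("apron",cast(c,[[275,91],[272,241]],.015))
g=np.array([.458,-.0305])+.014*np.array([.063,.998])
plan([*g,.11],86.4,10,[14,0,0])
E
```

```text
t 24.3 grasp [ 0.4615 -0.0159  0.2224] yaw 86.39756768031941 j [ -15.8598   19.315   105.9836   -0.0356   54.6932 -102.2368] F [ 0.2823 -0.1226 -0.1731] op 0.08697246465456943 0.0
[[ 0.3755 -0.0241]
 [ 0.5461 -0.0372]
 [ 0.452  -0.0556]
 [ 0.4553 -0.0047]]
apron [[ 0.3582  0.0124]
 [ 0.5655 -0.0011]]
d [-0.0026 -0.0007 -0.1124] turn/row [ 1.397   0.0002 -0.0003]
[0.0003, 0.0039, 0.0113]
[0.0003, 0.0042, 0.0113]
[0.0003, 0.0045, 0.0113]
[0.0003, 0.0047, 0.0113]
[0.0003, 0.005, 0.0112]
[0.0003, 0.0053, 0.0112]
[0.0003, 0.0056, 0.0112]
[0.0003, 0.0058, 0.0111]
[0.0003, 0.0061, 0.0111]
[0.0003, 0.0064, 0.011]
```

Emit:
apply_moves(
  travel=[
    [0,0.004,0.0113],
    [0,0.004,0.0113],
    [0,0.0045,0.0113],
    [0,0.0045,0.0113],
    [0,0.005,0.0112],
    [0,0.0055,0.0112],
    [0,0.0055,0.0112],
    [0,0.006,0.0111],
    [0,0.006,0.0111],
    [0,0.0065,0.011],
  ],
  rotation=[
    [1.4,0,0],
    [1.4,0,0],
    [1.4,0,0],
    [1.4,0,0],
    [1.4,0,0],
    [1.4,0,0],
    [1.4,0,0],
    [1.4,0,0],
    [1.4,0,0],
    [1.4,0,0],
  ],
  gripper=[1,1,1,1,1,1,1,1,1,1],
)

```text
time_s: 25.55
ee_pos: [0.4638, 0.0235, 0.2679]
tcp_rot: [[-0.998, 0.06, -0.016], [0.062, 0.968, -0.243], [0.001, -0.243, -0.97]]
force: [0.2, 0.1, -0.3]
opening: 0.087
gripper_force: 0.0
```

```bash
python3 - <<'E'
from h import *
st(); plan([.4617,-.0165,.036],86.4,1,[14,0,0]); plan([.4617,-.0165,.036],86.4,4,[14,0,0])
E
```

```text
t 25.55 grasp [ 0.4612 -0.0163  0.1088] yaw 86.46781877452761 j [ -7.1509  32.4198 111.2404 -23.3355  37.8169 -74.901 ] F [ 0.1543  0.1358 -0.3391] op 0.08703880112484438 0.0
d [ 0.0005 -0.0002 -0.0728] turn/row [-0.0821 -0.0257  0.0658]
[-0.0005, 0.0173, 0.0706]
d [ 0.0005 -0.0002 -0.0728] turn/row [-0.0205 -0.0064  0.0164]
[-0.0001, 0.0043, 0.0177]
[-0.0001, 0.0043, 0.0177]
[-0.0001, 0.0043, 0.0177]
[-0.0001, 0.0043, 0.0177]
```

Emit:
apply_moves(
  travel=[
    [0,0.0043,0.0177],
    [0,0.0043,0.0177],
    [0,0.0043,0.0177],
    [0,0.0043,0.0177],
    [0,0,0],
    [0,0.003,-0.0007],
    [0,0.003,-0.0007],
    [0,0.003,-0.0007],
    [0,0.003,-0.0008],
    [0,0.003,-0.0008],
  ],
  rotation=[
    [0,0,0],
    [0,0,0],
    [0,0,0],
    [0,0,0],
    [0,0,0],
    [0,0,0],
    [0,0,0],
    [0,0,0],
    [0,0,0],
    [0,0,0],
  ],
  gripper=[1,1,1,1,1,1,1,1,1,1],
)

```text
time_s: 26.8
ee_pos: [0.465, 0.0379, 0.1965]
tcp_rot: [[-0.998, 0.061, -0.015], [0.063, 0.968, -0.243], [-0.0, -0.243, -0.97]]
force: [-0.1, -2.2, 1.6]
opening: 0.0868
gripper_force: 1.2
```

```bash
python3 - <<'E'
from h import *
st(); plan([.4626,-.0015,.036],86.4,6)
c=imaging.camera_model('top');t=imaging.snapshot('top');cv2.imwrite('pics/t4.png',cv2.resize(t[200:320,230:420,::-1],(760,480)))
E
```

```text
t 26.8 grasp [ 0.4626 -0.0019  0.0375] yaw 86.40780017492338 j [ -5.3469  41.0512 112.4922 -29.7373  29.3112 -65.3371] F [-0.1423 -2.2185  1.6394] op 0.0867564481144519 1.2403717450797558
d [-0.      0.0004 -0.0015] turn/row [-2.3435  0.0047  0.0019]
[-0.0, -0.0066, 0.0004]
[-0.0, -0.0066, 0.0004]
[-0.0, -0.0066, 0.0004]
[-0.0, -0.0066, 0.0004]
[-0.0, -0.0066, 0.0004]
[-0.0, -0.0066, 0.0004]
```

View pics/t4.png

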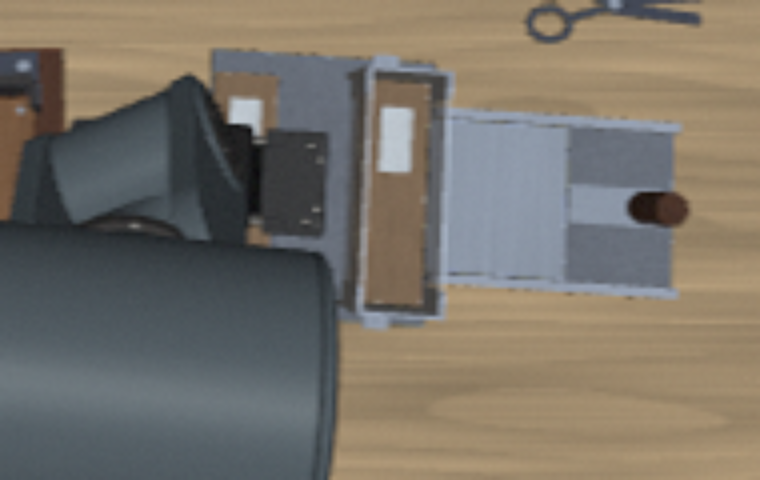

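The box has moved out with the near finger, and the body, at about x=265–325, is clear of the tower at 350.

Emit:
apply_moves(
  travel=[
    [0,-0.0066,0.0004],
    [0,-0.0066,0.0004],
    [0,-0.0066,0.0004],
    [0,-0.0066,0.0004],
    [0,-0.0066,0.0004],
    [0,-0.0066,0.0004],
    [0,0,0],
    [0,0,0],
    [0,0,0],
    [0,0,0],
  ],
  rotation=[
    [-2.34,0,0],
    [-2.34,0,0],
    [-2.34,0,0],
    [-2.34,0,0],
    [-2.34,0,0],
    [-2.34,0,0],
    [0,0,0],
    [0,0,0],
    [0,0,0],
    [0,0,0],
  ],
  gripper=[1,1,1,1,1,1,0,0,0,0],
)

```text
time_s: 28.1
ee_pos: [0.4625, -0.0013, 0.1995]
tcp_rot: [[-0.998, 0.062, 0.0], [0.062, 0.998, -0.0], [-0.0, -0.0, -1.0]]
force: [0.1, -2.5, 0.9]
opening: 0.0551
gripper_force: 0.9
```

Emit:
apply_moves(
  travel=[
    [0,0,0],
    [0,0,0],
    [0,0,-0.02],
    [0,0,-0.03],
    [0,0,-0.04],
    [0,0,-0.04],
    [0,0,-0.03],
    [0,0,-0.01],
    [0,0,0],
    [0,0,0],
  ],
  rotation=[
    [0,0,0],
    [0,0,0],
    [0,0,0],
    [0,0,0],
    [0,0,0],
    [0,0,0],
    [0,0,0],
    [0,0,0],
    [0,0,0],
    [0,0,0],
  ],
  gripper=[0,0,0,0,0,0,0,0,0,0],
)

```text
time_s: 29.35
ee_pos: [0.4619, -0.0014, 0.3681]
tcp_rot: [[-0.998, 0.063, -0.003], [0.063, 0.998, 0.001], [0.003, 0.001, -1.0]]
force: [-0.3, -0.3, -1.6]
opening: 0.0498
gripper_force: 30.0
```

```bash
python3 - <<'E'
from h import *
st(); c=imaging.camera_model("wrist"); im=imaging.snapshot("wrist"); np.save('pics/held1.npy',im)
z=r.state()["ee_pos"][2]-.164+.001
m=flood(im,proj(c,[[.40,.003,z],[.43,.003,z],[.42,-.01,z],[.42,.015,z]]),30); 
k=max(cv2.findContours(m,cv2.RETR_EXTERNAL,cv2.CHAIN_APPROX_NONE)[0],key=cv2.contourArea)[:,0]
p=cast(c,k,z); print(p.min(0),p.max(0),k.min(0),k.max(0))
plan([.4412,.1655,.2],92,1)
E
```

```text
t 29.35 grasp [ 0.4614 -0.0013  0.2041] yaw 86.3936722371094 j [ -14.0851   21.0446  107.0923    0.0186   52.0451 -100.4903] F [-0.2872 -0.2582 -1.5543] op 0.049840564279341325 29.99972015619278
[ 0.3698 -0.0259] [0.4701 0.0295] [209  93] [306 263]
d [-0.0203  0.1668 -0.004 ] turn/row [ 0.0599 -0.1837 -5.6095]
[0.0312, 0.1653, 0.0043]
```

```bash
python3 - <<'E'
from h import *
c=imaging.camera_model("wrist"); im=imaging.snapshot("wrist").astype(int); st()
z=r.state()["ee_pos"][2]-.164+.0015
for col in (230,257,285): print(col,[(i,im[i,col].tolist()) for i in range(82,110,2)])
print(cast(c,[[257,90],[257,94],[257,98],[257,102],[257,106]],z))
E
```

```text
t 29.45 grasp [ 0.4616 -0.0013  0.2041] yaw 86.39303901343045 j [ -14.0871   21.0539  107.0698    0.0195   52.0574 -100.4922] F [ 0.2458  0.5233 -2.0587] op 0.04981530379394517 29.999618232250214
230 [(82, [222, 189, 142]), (84, [220, 190, 142]), (86, [232, 204, 154]), (88, [232, 204, 152]), (90, [191, 163, 129]), (92, [161, 167, 176]), (94, [166, 169, 177]), (96, [154, 162, 169]), (98, [157, 164, 171]), (100, [161, 166, 176]), (102, [156, 160, 168]), (104, [188, 153, 110]), (106, [187, 150, 115]), (108, [190, 154, 118])]
257 [(82, [220, 188, 139]), (84, [238, 211, 158]), (86, [233, 207, 155]), (88, [232, 203, 151]), (90, [186, 159, 126]), (92, [158, 166, 174]), (94, [160, 165, 172]), (96, [160, 166, 175]), (98, [157, 164, 170]), (100, [157, 163, 173]), (102, [150, 155, 163]), (104, [174, 141, 102]), (106, [179, 144, 110]), (108, [180, 145, 112])]
285 [(82, [242, 220, 166]), (84, [237, 213, 158]), (86, [232, 205, 153]), (88, [228, 200, 149]), (90, [225, 193, 144]), (92, [232, 204, 153]), (94, [233, 205, 153]), (96, [232, 205, 154]), (98, [234, 206, 155]), (100, [229, 200, 151]), (102, [232, 201, 151]), (104, [179, 145, 104]), (106, [181, 149, 111]), (108, [183, 147, 111])]
[[0.3682 0.0047]
 [0.3701 0.0046]
 [0.3721 0.0045]
 [0.374  0.0043]
 [0.3759 0.0042]]
```

```bash
python3 - <<'E'
from h import *
plan([.443,.1655,.204],92,5)
E
```

```text
d [-0.0186  0.1668 -0.0001] turn/row [ 0.0113 -0.0346 -1.1214]
[0.0059, 0.0331, 0.0001]
[0.0053, 0.0332, 0.0001]
[0.0046, 0.0333, 0.0]
[0.004, 0.0334, 0.0]
[0.0033, 0.0334, 0.0]
```

Emit:
apply_moves(
  travel=[
    [0.006,0.033,0],
    [0.0055,0.033,0],
    [0.0045,0.0335,0],
    [0.004,0.0335,0],
    [0.0035,0.0335,0],
    [0,0,0],
    [0,0,0.03],
    [0,0,0.03],
    [0,0,0],
    [0,0,0],
  ],
  rotation=[
    [0,-0.03,-1.12],
    [0,-0.03,-1.12],
    [0,-0.03,-1.12],
    [0,-0.03,-1.12],
    [0,-0.03,-1.12],
    [0,0,0],
    [0,0,0],
    [0,0,0],
    [0,0,0],
    [0,0,0],
  ],
  gripper=[0,0,0,0,0,0,0,0,0,0],
)

```text
time_s: 30.7
ee_pos: [0.4435, 0.1651, 0.3098]
tcp_rot: [[-0.999, -0.034, 0.003], [-0.034, 0.999, 0.0], [-0.003, -0.0, -1.0]]
force: [0.1, -0.2, -1.6]
opening: 0.05
gripper_force: 30.0
```

```bash
python3 - <<'E'
from h import *
st(); plan([.443,.1655,.0535],92,1)
E
```

```text
t 30.7 grasp [0.444  0.1651 0.1458] yaw 91.96115862270968 j [  6.8613  27.5797 108.8268  -0.0285  43.4207 -85.0792] F [ 0.1216 -0.1949 -1.5913] op 0.0499884404335877 29.999635219573975
d [-0.001   0.0004 -0.0923] turn/row [-0.0048  0.1738 -0.0388]
[0.0008, 0.0004, 0.0923]
```

Emit:
apply_moves(
  travel=[
    [0.001,0.0005,0.015],
    [0,0,0.015],
    [0,0,0.015],
    [0,0,0.015],
    [0,0,0.01],
    [0,0,0.01],
    [0,0,0.006],
    [0,0,0.006],
    [0,0,0],
    [0,0,0],
  ],
  rotation=[
    [0,0.15,0],
    [0,0,0],
    [0,0,0],
    [0,0,0],
    [0,0,0],
    [0,0,0],
    [0,0,0],
    [0,0,0],
    [0,0,0],
    [0,0,0],
  ],
  gripper=[0,0,0,0,0,0,0,0,0,0],
)

```text
time_s: 31.95
ee_pos: [0.4421, 0.166, 0.2175]
tcp_rot: [[-0.999, -0.035, 0.0], [-0.035, 0.999, 0.0], [-0.0, 0.0, -1.0]]
force: [0.5, -1.1, -1.9]
opening: 0.0499
gripper_force: 30.0
```

```bash
python3 - <<'E'
from h import *
st()
E
```

```text
t 31.95 grasp [0.4421 0.166  0.0535] yaw 92.00407911503372 j [  6.987   38.0564 112.0214  -0.0001  29.9122 -85.017 ] F [ 0.5402 -1.0972 -1.9023] op 0.04989713480656188 29.999520778656006
```

Emit:
apply_moves(
  travel=[
    [0,0,0.001],
    [0,0,0],
    [0,0,0],
    [0,0,0],
    [0,0,0],
    [0,0,-0.03],
    [0,0,-0.05],
    [0,0,-0.05],
    [0,0,-0.02],
    [0,0,0],
  ],
  rotation=[
    [0,0,0],
    [0,0,0],
    [0,0,0],
    [0,0,0],
    [0,0,0],
    [0,0,0],
    [0,0,0],
    [0,0,0],
    [0,0,0],
    [0,0,0],
  ],
  gripper=[0,1,1,1,1,1,1,1,1,1],
)

```text
time_s: 33.2
ee_pos: [0.4423, 0.1661, 0.368]
tcp_rot: [[-0.999, -0.035, 0.004], [-0.035, 0.999, 0.001], [-0.004, 0.0, -1.0]]
force: [-0.2, -0.1, 0.3]
opening: 0.0871
gripper_force: 0.0
```

```bash
python3 - <<'E'
from h import *
st(); plan([.4412,-.3392,.2],86.4,10)
E
```

```text
t 33.2 grasp [0.443  0.1662 0.204 ] yaw 92.00427292127827 j [  6.9909  21.7267 105.8276   0.0001  52.1881 -85.0134] F [-0.2306 -0.0959  0.3205] op 0.08710301401281693 0.0
d [-0.0018 -0.5054 -0.004 ] turn/row [0.0035 0.0255 0.5604]
[0.0019, -0.0505, 0.0004]
[0.0014, -0.0505, 0.0004]
[0.0009, -0.0505, 0.0004]
[0.0004, -0.0505, 0.0004]
[-0.0001, -0.0505, 0.0004]
[-0.0006, -0.0505, 0.0004]
[-0.0011, -0.0505, 0.0004]
[-0.0016, -0.0505, 0.0004]
[-0.0021, -0.0505, 0.0004]
[-0.0026, -0.0505, 0.0004]
```

Emit:
apply_moves(
  travel=[
    [0.002,-0.0505,0],
    [0.0015,-0.0505,0],
    [0.001,-0.0505,0],
    [0.0005,-0.0505,0],
    [0,-0.0505,0],
    [-0.0005,-0.0505,0],
    [-0.001,-0.0505,0],
    [-0.0015,-0.0505,0],
    [-0.002,-0.0505,0],
    [-0.0025,-0.0505,0],
  ],
  rotation=[
    [0,0.03,0.56],
    [0,0.03,0.56],
    [0,0.03,0.56],
    [0,0.03,0.56],
    [0,0.03,0.56],
    [0,0.03,0.56],
    [0,0.03,0.56],
    [0,0.03,0.56],
    [0,0.03,0.56],
    [0,0.03,0.56],
  ],
  gripper=[1,1,1,1,1,1,1,1,1,1],
)

```text
time_s: 34.45
ee_pos: [0.4393, -0.3406, 0.3643]
tcp_rot: [[-0.998, 0.064, -0.007], [0.064, 0.998, 0.003], [0.008, 0.003, -1.0]]
force: [1.0, -0.3, 0.2]
opening: 0.0871
gripper_force: 0.0
```

Emit:
apply_moves(
  travel=[
    [0,0,0],
    [0,0,0.02],
    [0,0,0.04],
    [0,0,0.04],
    [0,0,0.02],
    [0,0,0],
    [0,0,0],
    [0,0,0],
    [0,0,0],
    [0,0,0],
  ],
  rotation=[
    [0,0,0],
    [0,0,0],
    [0,0,0],
    [0,0,0],
    [0,0,0],
    [0,0,0],
    [0,0,0],
    [0,0,0],
    [0,0,0],
    [0,0,0],
  ],
  gripper=[1,1,1,1,0.6,0.5,0.5,0.5,0.5,0.5],
)

```text
time_s: 35.7
ee_pos: [0.4394, -0.3393, 0.2471]
tcp_rot: [[-0.998, 0.063, -0.004], [0.063, 0.998, -0.001], [0.004, -0.001, -1.0]]
force: [0.1, -0.8, -0.1]
opening: 0.0446
gripper_force: 0.0
```

```bash
python3 - <<'E'
from h import *
st(); plan([.4412,-.3392,.0825],86.4,1)
E
```

```text
t 35.7 grasp [ 0.4387 -0.3394  0.0831] yaw 86.40378098013555 j [ -49.1534   38.217    99.2735   -0.3215   42.64   -135.3203] F [ 0.07   -0.7764 -0.0593] op 0.04455157797590151 0.0
d [ 0.0025  0.0002 -0.0006] turn/row [-0.0596 -0.2466  0.0037]
[-0.0018, 0.0002, 0.0006]
```

Emit:
apply_moves(
  travel=[
    [-0.002,0,0],
    [0,0,0],
    [0,0,0],
    [0,0,0],
    [0,0,0],
    [0,0,0],
    [0,0.005,0],
    [0,0.0125,0],
    [0,0.0125,0],
    [0,0.0125,0],
  ],
  rotation=[
    [0,-0.25,0],
    [0,0,0],
    [0,0,0],
    [0,0,0],
    [0,0,0],
    [0,0,0],
    [0,0,0],
    [0,0,0],
    [0,0,0],
    [0,0,0],
  ],
  gripper=[0,0,0,0,0,0,0,0,0,0],
)

```text
time_s: 36.95
ee_pos: [0.4441, -0.2968, 0.2465]
tcp_rot: [[-0.998, 0.062, -0.0], [0.062, 0.998, -0.003], [0.0, -0.003, -1.0]]
force: [-0.9, -7.0, -2.4]
opening: 0.0253
gripper_force: 30.0
```

Emit:
apply_moves(
  travel=[
    [0,0.0125,0],
    [0,0.0125,0],
    [0,0.0125,0],
    [0,0.0125,0],
    [0,0.0125,0],
    [0,0.0085,0],
    [0,0,0],
    [0,-0.01,0],
    [0,-0.0125,0],
    [0,-0.0125,0],
  ],
  rotation=[
    [0,0,0],
    [0,0,0],
    [0,0,0],
    [0,0,0],
    [0,0,0],
    [0,0,0],
    [0,0,0],
    [0,0,0],
    [0,0,0],
    [0,0,0],
  ],
  gripper=[0,0,0,0,0,0,0,0,0,0],
)

```text
time_s: 38.2
ee_pos: [0.4464, -0.2611, 0.2464]
tcp_rot: [[-0.998, 0.064, -0.001], [0.064, 0.998, 0.001], [0.001, 0.001, -1.0]]
force: [4.6, 3.1, 0.8]
opening: 0.0254
gripper_force: 30.0
```

Emit:
apply_moves(
  travel=[
    [0,-0.0125,0],
    [0,-0.0125,0],
    [0,-0.0125,0],
    [0,-0.0125,0],
    [0,-0.0125,0],
    [0,-0.0125,0],
    [0,-0.0045,0],
    [0,0,0],
    [0,0,0],
    [0,0,0],
  ],
  rotation=[
    [0,0,0],
    [0,0,0],
    [0,0,0],
    [0,0,0],
    [0,0,0],
    [0,0,0],
    [0,0,0],
    [0,0,0],
    [0,0,0],
    [0,0,0],
  ],
  gripper=[0,0,0,0,0,0,0,0,0,0],
)

```text
time_s: 39.45
ee_pos: [0.4413, -0.3398, 0.2464]
tcp_rot: [[-0.998, 0.064, -0.001], [0.064, 0.998, 0.002], [0.001, 0.002, -1.0]]
force: [4.6, 3.9, 0.4]
opening: 0.025
gripper_force: 30.0
```

```bash
python3 - <<'E'
from h import *
st()
E
```

```text
t 39.45 grasp [ 0.4412 -0.3395  0.0824] yaw 86.34405259405095 j [ -49.0982   38.3577   99.0477    0.0636   42.6991 -135.4891] F [4.5622 3.8503 0.3963] op 0.025043732900122243 30.00548830255866
```

Emit:
apply_moves(
  travel=[
    [0,0,0],
    [0,0,0],
    [0,0,0],
    [0,0,0],
    [0,0,-0.03],
    [0,0,-0.045],
    [0,0.02,-0.045],
    [0,0.05,-0.02],
    [0,0.06,0],
    [0,0.06,0],
  ],
  rotation=[
    [0,0,0],
    [0,0,0],
    [0,0,0],
    [0,0,0],
    [0,0,0],
    [0,0,0],
    [0,0,0],
    [0,0,0],
    [0,0,0],
    [0,0,0],
  ],
  gripper=[1,1,1,1,1,1,1,1,1,1],
)

```text
time_s: 40.7
ee_pos: [0.4531, -0.1493, 0.387]
tcp_rot: [[-0.998, 0.064, 0.001], [0.064, 0.998, -0.001], [-0.001, -0.001, -1.0]]
force: [0.1, -0.3, -0.8]
opening: 0.0869
gripper_force: 0.0
```

Emit:
apply_moves(
  travel=[
    [0,0.06,0],
    [0,0.05,0],
    [0,0.0245,0],
    [0,0,0],
    [0,0,0],
    [0,0,0],
    [0,0,0],
    [0,0,0],
    [0,0,0],
    [0,0,0],
  ],
  rotation=[
    [0,0,0],
    [0,0,0],
    [0,0,0],
    [0,0,0],
    [0,0,0],
    [0,0,0],
    [0,0,0],
    [0,0,0],
    [0,0,0],
    [0,0,0],
  ],
  gripper=[1,1,1,1,1,1,1,1,1,1],
)

```text
time_s: 41.95
ee_pos: [0.4618, -0.0165, 0.3864]
tcp_rot: [[-0.998, 0.063, -0.001], [0.063, 0.998, -0.0], [0.001, -0.0, -1.0]]
force: [0.1, 0.1, -0.9]
opening: 0.0869
gripper_force: 0.0
```

```bash
cat >> h.py <<'E'
def apron():
    """box on apron: wrist look, brown mask"""
    st(); c=imaging.camera_model("wrist"); im=imaging.snapshot("wrist"); np.save('pics/ap.npy',im)
    h=cv2.cvtColor(im,cv2.COLOR_RGB2HSV); m=((h[...,1]>70)|(im.min(2)>215)).astype(np.uint8)*255
    w=np.zeros_like(m); q=proj(c,[[.355,.005,.03],[.565,-.01,.03],[.56,-.075,.03],[.35,-.065,.03]])
    cv2.fillConvexPoly(w,q.astype(int),255); m=cv2.morphologyEx(m&w,cv2.MORPH_OPEN,np.ones((5,5))); m=cv2.morphologyEx(m,cv2.MORPH_CLOSE,np.ones((25,9)))
    print("win",q.round().tolist(),"apron box",rect(c,m,.037))
E
python3 - <<'E'
from h import *
apron()
t=imaging.snapshot('top'); np.save('pics/top5.npy',t); a=np.load('pics/top2.npy')
im=np.load('pics/ap.npy')
cv2.imwrite('pics/ap.png',np.hstack([im[60:260,60:300,::-1],t[200:320,230:420,::-1].repeat(1,0).__class__(0) if 0 else cv2.resize(t[220:300,300:360,::-1],(150,200))]))
E
```

```text
t 41.95 grasp [ 0.4617 -0.0165  0.2224] yaw 86.39424338268361 j [ -15.9407   19.3446  105.9352   -0.027    54.7584 -102.3193] F [ 0.0681  0.0785 -0.916 ] op 0.08686408319027138 0.0
win [[270.0, 88.0], [267.0, 246.0], [221.0, 246.0], [211.0, 87.0]] apron box [466.4701 -31.0383 186.2903  50.2434  -3.0919]
```

View pics/ap.png

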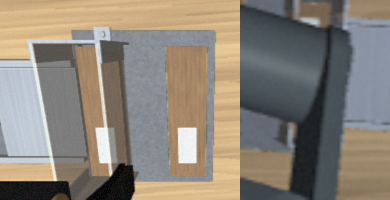

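The crop shows box 2 on the apron, rows 45–176 as with the first box, and one more box (box 3) still in the tower. I'll repeat the same routine.

Emit:
apply_moves(
  travel=[
    [0.002,0.004,0.0113],
    [0,0.004,0.0113],
    [0,0.0045,0.0113],
    [0,0.0045,0.0113],
    [0,0.005,0.0112],
    [0,0.0055,0.0112],
    [0,0.0055,0.0112],
    [0,0.006,0.0111],
    [0,0.006,0.0111],
    [0,0.0065,0.011],
  ],
  rotation=[
    [1.4,0,0],
    [1.4,0,0],
    [1.4,0,0],
    [1.4,0,0],
    [1.4,0,0],
    [1.4,0,0],
    [1.4,0,0],
    [1.4,0,0],
    [1.4,0,0],
    [1.4,0,0],
  ],
  gripper=[1,1,1,1,1,1,1,1,1,1],
)

```text
time_s: 43.3
ee_pos: [0.4619, 0.023, 0.2679]
tcp_rot: [[-0.998, 0.06, -0.017], [0.062, 0.968, -0.242], [0.002, -0.243, -0.97]]
force: [0.1, -0.3, 0.8]
opening: 0.0868
gripper_force: 0.0
```

Emit:
apply_moves(
  travel=[
    [0,0.0043,0.0177],
    [0,0.0043,0.0177],
    [0,0.0043,0.0177],
    [0,0.0043,0.0177],
    [0,0,0.001],
    [0,0.003,-0.0007],
    [0,0.003,-0.0007],
    [0,0.003,-0.0007],
    [0,0.003,-0.0008],
    [0,0.003,-0.0008],
  ],
  rotation=[
    [0,0,0],
    [0,0,0],
    [0,0,0],
    [0,0,0],
    [0,0,0],
    [0,0,0],
    [0,0,0],
    [0,0,0],
    [0,0,0],
    [0,0,0],
  ],
  gripper=[1,1,1,1,1,1,1,1,1,1],
)

```text
time_s: 44.55
ee_pos: [0.4631, 0.0372, 0.1956]
tcp_rot: [[-0.998, 0.061, -0.016], [0.063, 0.968, -0.242], [0.0, -0.243, -0.97]]
force: [0.5, -1.9, 1.7]
opening: 0.087
gripper_force: 1.1
```

```bash
python3 - <<'E'
from h import *
st(); plan([.461,-.0015,.036],86.4,6)
E
```

```text
t 44.55 grasp [ 0.4605 -0.0025  0.0365] yaw 86.42146381724537 j [ -5.4614  41.1283 112.786  -30.0136  28.9985 -65.13  ] F [ 0.5268 -1.8702  1.6849] op 0.08702448008808562 1.1013800580985844
d [ 0.0005  0.001  -0.0005] turn/row [-2.3401 -0.0034  0.0031]
[-0.0001, -0.0065, 0.0002]
[-0.0001, -0.0065, 0.0002]
[-0.0001, -0.0065, 0.0002]
[-0.0001, -0.0065, 0.0002]
[-0.0001, -0.0065, 0.0002]
[-0.0001, -0.0065, 0.0002]
```

Emit:
apply_moves(
  travel=[
    [0,-0.0065,0.0002],
    [0,-0.0065,0.0002],
    [0,-0.0065,0.0002],
    [0,-0.0065,0.0002],
    [0,-0.0065,0.0002],
    [0,-0.0065,0.0002],
    [0,0,0],
    [0,0,0],
    [0,0,0],
    [0,0,0],
  ],
  rotation=[
    [-2.34,0,0],
    [-2.34,0,0],
    [-2.34,0,0],
    [-2.34,0,0],
    [-2.34,0,0],
    [-2.34,0,0],
    [0,0,0],
    [0,0,0],
    [0,0,0],
    [0,0,0],
  ],
  gripper=[1,1,1,1,1,1,0,0,0,0],
)

```text
time_s: 45.8
ee_pos: [0.4606, -0.0013, 0.1996]
tcp_rot: [[-0.998, 0.062, -0.001], [0.062, 0.998, 0.0], [0.001, 0.0, -1.0]]
force: [0.9, -1.0, 1.4]
opening: 0.0549
gripper_force: 0.8
```

Emit:
apply_moves(
  travel=[
    [0,0,0],
    [0,0,0],
    [0,0,-0.02],
    [0,0,-0.03],
    [0,0,-0.04],
    [0,0,-0.04],
    [0,0,-0.03],
    [0,0,-0.01],
    [0,0,0],
    [0,0,0],
  ],
  rotation=[
    [0,0,0],
    [0,0,0],
    [0,0,0],
    [0,0,0],
    [0,0,0],
    [0,0,0],
    [0,0,0],
    [0,0,0],
    [0,0,0],
    [0,0,0],
  ],
  gripper=[0,0,0,0,0,0,0,0,0,0],
)

```text
time_s: 47.05
ee_pos: [0.4602, -0.0014, 0.3682]
tcp_rot: [[-0.998, 0.063, -0.004], [0.063, 0.998, 0.001], [0.004, 0.001, -1.0]]
force: [0.3, -0.3, -1.5]
opening: 0.0498
gripper_force: 30.0
```

```bash
cat >> h.py <<'E'
def held(dz):
    """offset along world x of held box centre from grasp point; dz = box top above grasp"""
    s=r.state(); c=imaging.camera_model("wrist"); im=imaging.snapshot("wrist").astype(float)
    g=s["ee_pos"]+.164*s["tcp_rot"][:,2]; z=g[2]+dz
    out=[]
    for o in (-.015,-.007,.007,.015):
        P=g+o*s["tcp_rot"][:,1]; e=P+.1*s["tcp_rot"][:,0]; e[2]=P[2]=z
        L=np.array([e+(P-e)*f for f in np.linspace(0,.45,120)]); uv=proj(c,L)
        v=np.array([cv2.blur(im,(3,3))[int(b+.5),int(a+.5)] for a,b in uv]); d=np.abs(v[4:]-v[:-4]).sum(1)
        k=[i+2 for i in np.where(d>60)[0]]; out.append((np.linalg.norm((L-P)[:,:2],axis=1)[k]*1000).round(0).tolist() if k else None)
    print("edges from grasp (mm, expect 85):",out)
E
python3 - <<'E'
from h import *
st(); held(.001); plan([.4415,.166,.206],92,5)
E
```

```text
t 47.05 grasp [ 0.4595 -0.0012  0.2042] yaw 86.39228840486514 j [ -14.1444   20.9189  107.3038    0.0302   52.0132 -100.5555] F [ 0.2648 -0.2671 -1.4582] op 0.04976047476210863 29.99974250793457
edges from grasp (mm, expect 85): [[93.0, 92.0, 92.0, 92.0, 86.0, 86.0, 86.0, 85.0], [93.0, 93.0, 92.0, 92.0, 92.0, 86.0, 86.0], [86.0, 86.0, 86.0, 85.0], [86.0, 86.0, 86.0, 85.0]]
d [-0.0181  0.1672  0.0018] turn/row [ 0.0159 -0.0458 -1.1217]
[0.0059, 0.0332, -0.0003]
[0.0052, 0.0333, -0.0003]
[0.0045, 0.0334, -0.0003]
[0.0039, 0.0335, -0.0003]
[0.0032, 0.0335, -0.0004]
```

Emit:
apply_moves(
  travel=[
    [0.006,0.033,0],
    [0.005,0.0335,0],
    [0.0045,0.0335,0],
    [0.004,0.0335,0],
    [0.003,0.0335,0],
    [0,0,0],
    [0,0,0.02],
    [0,0,0.02],
    [0,0,0],
    [0,0,0],
  ],
  rotation=[
    [0,-0.05,-1.12],
    [0,-0.05,-1.12],
    [0,-0.05,-1.12],
    [0,-0.05,-1.12],
    [0,-0.05,-1.12],
    [0,0,0],
    [0,0,0],
    [0,0,0],
    [0,0,0],
    [0,0,0],
  ],
  gripper=[0,0,0,0,0,0,0,0,0,0],
)

```text
time_s: 48.35
ee_pos: [0.4426, 0.1655, 0.3296]
tcp_rot: [[-0.999, -0.034, 0.003], [-0.034, 0.999, 0.0], [-0.003, 0.0, -1.0]]
force: [-0.2, 0.6, -0.8]
opening: 0.0497
gripper_force: 30.0
```

```bash
python3 - <<'E'
from h import *
st(); plan([.4415,.1658,.076],92,1)
E
```

```text
t 48.35 grasp [0.4432 0.1656 0.1656] yaw 91.95455667768103 j [  6.9187  25.4752 107.9559  -0.0111  46.3745 -85.0282] F [-0.1944  0.6127 -0.7844] op 0.049714823116806695 29.999772906303406
d [-0.0017  0.0002 -0.0896] turn/row [ 0.0088  0.1944 -0.0455]
[0.0014, 0.0003, 0.0896]
```

Emit:
apply_moves(
  travel=[
    [0.0015,0,0.015],
    [0,0,0.015],
    [0,0,0.015],
    [0,0,0.015],
    [0,0,0.01],
    [0,0,0.01],
    [0,0,0.005],
    [0,0,0.005],
    [0,0,0],
    [0,0,0],
  ],
  rotation=[
    [0,0.2,0],
    [0,0,0],
    [0,0,0],
    [0,0,0],
    [0,0,0],
    [0,0,0],
    [0,0,0],
    [0,0,0],
    [0,0,0],
    [0,0,0],
  ],
  gripper=[0,0,0,0,0,0,0,0,0,0],
)

```text
time_s: 49.6
ee_pos: [0.4411, 0.166, 0.2399]
tcp_rot: [[-0.999, -0.035, 0.001], [-0.035, 0.999, 0.0], [-0.001, 0.0, -1.0]]
force: [0.5, -0.1, -0.4]
opening: 0.0497
gripper_force: 30.0
```

Emit:
apply_moves(
  travel=[
    [0,0,0.0005],
    [0,0,0],
    [0,0,0],
    [0,0,0],
    [0,0,0],
    [0,0,-0.03],
    [0,0,-0.05],
    [0,0,-0.045],
    [0,0,0],
    [0,0,0],
  ],
  rotation=[
    [0,0,0],
    [0,0,0],
    [0,0,0],
    [0,0,0],
    [0,0,0],
    [0,0,0],
    [0,0,0],
    [0,0,0],
    [0,0,0],
    [0,0,0],
  ],
  gripper=[0,1,1,1,1,1,1,1,1,1],
)

```text
time_s: 50.85
ee_pos: [0.4403, 0.1659, 0.3638]
tcp_rot: [[-0.999, -0.035, -0.001], [-0.035, 0.999, 0.0], [0.001, 0.0, -1.0]]
force: [-0.1, 0.0, -0.1]
opening: 0.087
gripper_force: 0.0
```

```bash
python3 - <<'E'
from h import *
st(); plan([.4412,-.3392,.2],86.4,10)
t=imaging.snapshot('top'); np.save('pics/top6.npy',t)
E
```

```text
t 50.85 grasp [0.4402 0.1659 0.1998] yaw 92.00085219202329 j [  6.9915  22.029  106.2549   0.0224  51.7517 -85.0232] F [-0.053   0.0398 -0.1483] op 0.08701075261033743 0.0
d [ 0.001  -0.5051  0.0002] turn/row [ 0.0013 -0.0038  0.5601]
[0.0017, -0.0505, -0.0]
[0.0012, -0.0505, -0.0]
[0.0007, -0.0505, -0.0]
[0.0002, -0.0505, -0.0]
[-0.0003, -0.0505, -0.0]
[-0.0008, -0.0505, -0.0]
[-0.0013, -0.0505, -0.0]
[-0.0018, -0.0505, -0.0]
[-0.0023, -0.0505, -0.0]
[-0.0028, -0.0504, -0.0]
```

Now the third feed, the same routine.

Emit:
apply_moves(
  travel=[
    [0.0015,-0.0505,0],
    [0.001,-0.0505,0],
    [0.0005,-0.0505,0],
    [0,-0.0505,0],
    [-0.0005,-0.0505,0],
    [-0.001,-0.0505,0],
    [-0.0015,-0.0505,0],
    [-0.002,-0.0505,0],
    [-0.0025,-0.0505,0],
    [-0.003,-0.0505,0],
  ],
  rotation=[
    [0,0,0.56],
    [0,0,0.56],
    [0,0,0.56],
    [0,0,0.56],
    [0,0,0.56],
    [0,0,0.56],
    [0,0,0.56],
    [0,0,0.56],
    [0,0,0.56],
    [0,0,0.56],
  ],
  gripper=[1,1,1,1,1,1,1,1,1,1],
)

```text
time_s: 52.15
ee_pos: [0.4432, -0.3408, 0.3617]
tcp_rot: [[-0.998, 0.064, -0.003], [0.064, 0.998, 0.004], [0.003, 0.004, -1.0]]
force: [1.3, 0.5, -0.5]
opening: 0.0873
gripper_force: 0.0
```

Emit:
apply_moves(
  travel=[
    [0,0,0],
    [0,0,0.02],
    [0,0,0.04],
    [0,0,0.04],
    [0,0,0.017],
    [0,0,0],
    [0,0,0],
    [0,0,0],
    [0,0,0],
    [0,0,0],
  ],
  rotation=[
    [0,0,0],
    [0,0,0],
    [0,0,0],
    [0,0,0],
    [0,0,0],
    [0,0,0],
    [0,0,0],
    [0,0,0],
    [0,0,0],
    [0,0,0],
  ],
  gripper=[1,1,1,1,0.6,0.5,0.5,0.5,0.5,0.5],
)

```text
time_s: 53.4
ee_pos: [0.4439, -0.3394, 0.2476]
tcp_rot: [[-0.998, 0.063, 0.001], [0.063, 0.998, -0.001], [-0.001, -0.001, -1.0]]
force: [0.0, -0.7, 0.8]
opening: 0.0445
gripper_force: 0.0
```

```bash
python3 - <<'E'
from h import *
st(); plan([.4412,-.3391,.0825],86.4,1)
E
```

```text
t 53.4 grasp [ 0.444  -0.3395  0.0836] yaw 86.39536948321039 j [ -48.8661   38.3168   98.809     0.0292   42.8119 -135.2829] F [ 0.0382 -0.6723  0.7635] op 0.04451369051543755 0.0
d [-0.0028  0.0004 -0.0011] turn/row [-0.0304  0.058  -0.0046]
[0.0027, 0.0001, 0.0011]
```

Emit:
apply_moves(
  travel=[
    [0.0025,0,0.001],
    [0,0,0],
    [0,0,0],
    [0,0,0],
    [0,0,0],
    [0,0,0],
    [0,0.005,0],
    [0,0.0125,0],
    [0,0.0125,0],
    [0,0.0125,0],
  ],
  rotation=[
    [0,0,0],
    [0,0,0],
    [0,0,0],
    [0,0,0],
    [0,0,0],
    [0,0,0],
    [0,0,0],
    [0,0,0],
    [0,0,0],
    [0,0,0],
  ],
  gripper=[0,0,0,0,0,0,0,0,0,0],
)

```text
time_s: 54.65
ee_pos: [0.4439, -0.2958, 0.2459]
tcp_rot: [[-0.998, 0.063, -0.0], [0.063, 0.998, 0.0], [0.0, 0.0, -1.0]]
force: [-2.2, -3.5, -3.3]
opening: 0.0252
gripper_force: 30.0
```

Emit:
apply_moves(
  travel=[
    [0,0.0125,0],
    [0,0.0125,0],
    [0,0.0125,0],
    [0,0.0125,0],
    [0,0.0125,0],
    [0,0.0085,0],
    [0,0,0],
    [0,-0.01,0],
    [0,-0.0125,0],
    [0,-0.0125,0],
  ],
  rotation=[
    [0,0,0],
    [0,0,0],
    [0,0,0],
    [0,0,0],
    [0,0,0],
    [0,0,0],
    [0,0,0],
    [0,0,0],
    [0,0,0],
    [0,0,0],
  ],
  gripper=[0,0,0,0,0,0,0,0,0,0],
)

```text
time_s: 55.9
ee_pos: [0.4461, -0.2617, 0.2459]
tcp_rot: [[-0.998, 0.063, -0.0], [0.063, 0.998, 0.001], [0.0, 0.001, -1.0]]
force: [2.0, 2.6, -4.3]
opening: 0.0252
gripper_force: 30.0
```

Emit:
apply_moves(
  travel=[
    [0,-0.0125,0],
    [0,-0.0125,0],
    [0,-0.0125,0],
    [0,-0.0125,0],
    [0,-0.0125,0],
    [0,-0.0125,0],
    [0,-0.0045,0],
    [0,0,0],
    [0,0,0],
    [0,0,0],
  ],
  rotation=[
    [0,0,0],
    [0,0,0],
    [0,0,0],
    [0,0,0],
    [0,0,0],
    [0,0,0],
    [0,0,0],
    [0,0,0],
    [0,0,0],
    [0,0,0],
  ],
  gripper=[0,0,0,0,0,0,0,0,0,0],
)

```text
time_s: 57.15
ee_pos: [0.4412, -0.3397, 0.2459]
tcp_rot: [[-0.998, 0.063, -0.0], [0.063, 0.998, 0.001], [0.0, 0.001, -1.0]]
force: [0.6, 4.0, -2.5]
opening: 0.025
gripper_force: 30.0
```

```bash
python3 - <<'E'
from h import *
st()
E
```

```text
t 57.15 grasp [ 0.4411 -0.3395  0.0819] yaw 86.40945340072366 j [ -49.1022   38.3971   99.1016    0.0469   42.5683 -135.5463] F [ 0.6436  3.9583 -2.539 ] op 0.02497397215518418 30.001002573408186
```

Emit:
apply_moves(
  travel=[
    [0,-0.001,0],
    [0,0,0],
    [0,0,0],
    [0,0.001,0],
    [0,0,0],
    [0,0,0],
    [0,0,0],
    [0,0,-0.03],
    [0,0,-0.045],
    [0,0.02,-0.045],
  ],
  rotation=[
    [0,0,0],
    [0,0,0],
    [0,0,0],
    [0,0,0],
    [0,0,0],
    [0,0,0],
    [0,0,0],
    [0,0,0],
    [0,0,0],
    [0,0,0],
  ],
  gripper=[0,0,0,1,1,1,1,1,1,1],
)

```text
time_s: 58.4
ee_pos: [0.4425, -0.3214, 0.3673]
tcp_rot: [[-0.998, 0.065, 0.001], [0.065, 0.998, -0.001], [-0.001, -0.001, -1.0]]
force: [0.2, -0.6, -1.3]
opening: 0.0843
gripper_force: 0.0
```

Emit:
apply_moves(
  travel=[
    [0,0.05,-0.02],
    [0,0.06,0],
    [0,0.06,0],
    [0,0.06,0],
    [0,0.05,0],
    [0,0.0245,0],
    [0,0,0],
    [0,0,0],
    [0,0,0],
    [0,0,0],
  ],
  rotation=[
    [0,0,0],
    [0,0,0],
    [0,0,0],
    [0,0,0],
    [0,0,0],
    [0,0,0],
    [0,0,0],
    [0,0,0],
    [0,0,0],
    [0,0,0],
  ],
  gripper=[1,1,1,1,1,1,1,1,1,1],
)

```text
time_s: 59.65
ee_pos: [0.4617, -0.0172, 0.386]
tcp_rot: [[-0.998, 0.064, 0.0], [0.064, 0.998, 0.0], [-0.0, 0.0, -1.0]]
force: [-1.0, -1.0, -0.1]
opening: 0.0869
gripper_force: 0.0
```

```bash
python3 - <<'E'
from h import *
apron(); a=np.load('pics/ap.npy'); t=imaging.snapshot('top'); np.save('pics/top7.npy',t)
# compare with box1 picture along column of apron box & inside tower
b=np.load('pics/box1.npy'); 
for n,im in (("1",b),("3",a)): print(n,[im[i,246].tolist() for i in (103,112,140,232,242)],"tower",[im[i,142].tolist() for i in (120,140,160,180)])
plan([.4599,-.0164,.11],86.4,10,[14,0,0])
E
```

```text
t 59.65 grasp [ 0.4617 -0.0172  0.222 ] yaw 86.30620175854202 j [ -16.044    19.3603  105.9837    0.017    54.648  -102.36  ] F [-0.9683 -1.0238 -0.106 ] op 0.08694316632977861 0.0
win [[270.0, 87.0], [267.0, 246.0], [221.0, 246.0], [211.0, 87.0]] apron box [466.6757 -31.1737 186.516   50.7463  -2.7349]
1 [[140, 145, 152], [160, 131, 98], [163, 130, 99], [166, 137, 103], [224, 190, 142]] tower [[173, 140, 107], [173, 139, 108], [174, 141, 107], [166, 135, 104]]
3 [[137, 145, 151], [163, 132, 103], [165, 133, 103], [173, 140, 109], [223, 188, 141]] tower [[82, 79, 71], [108, 108, 109], [98, 95, 95], [102, 100, 94]]
d [-0.0017  0.0005 -0.112 ] turn/row [ 1.4018 -0.0003 -0.0069]
[0.0002, 0.004, 0.0112]
[0.0002, 0.0043, 0.0112]
[0.0002, 0.0046, 0.0112]
[0.0002, 0.0049, 0.0112]
[0.0002, 0.0051, 0.0112]
[0.0002, 0.0054, 0.0112]
[0.0002, 0.0057, 0.0111]
[0.0002, 0.006, 0.0111]
[0.0002, 0.0062, 0.011]
[0.0002, 0.0065, 0.011]
```

Emit:
apply_moves(
  travel=[
    [0.001,0.0045,0.0113],
    [0.001,0.0045,0.0113],
    [0,0.0045,0.0113],
    [0,0.0045,0.0113],
    [0,0.005,0.0112],
    [0,0.0055,0.0112],
    [0,0.0055,0.0112],
    [0,0.006,0.0111],
    [0,0.006,0.0111],
    [0,0.0065,0.011],
  ],
  rotation=[
    [1.4,0,0],
    [1.4,0,0],
    [1.4,0,0],
    [1.4,0,0],
    [1.4,0,0],
    [1.4,0,0],
    [1.4,0,0],
    [1.4,0,0],
    [1.4,0,0],
    [1.4,0,0],
  ],
  gripper=[1,1,1,1,1,1,1,1,1,1],
)

```text
time_s: 61.0
ee_pos: [0.4617, 0.0243, 0.2676]
tcp_rot: [[-0.998, 0.06, -0.016], [0.062, 0.968, -0.242], [0.001, -0.242, -0.97]]
force: [0.3, -0.1, -0.4]
opening: 0.0875
gripper_force: 0.0
```

Emit:
apply_moves(
  travel=[
    [0,0.0043,0.0177],
    [0,0.0043,0.0177],
    [0,0.0043,0.0177],
    [0,0.0043,0.0177],
    [0,0,0.0005],
    [0,0.003,-0.0007],
    [0,0.003,-0.0007],
    [0,0.003,-0.0007],
    [0,0.003,-0.0008],
    [0,0.003,-0.0008],
  ],
  rotation=[
    [0,0,0],
    [0,0,0],
    [0,0,0],
    [0,0,0],
    [0,0,0],
    [0,0,0],
    [0,0,0],
    [0,0,0],
    [0,0,0],
    [0,0,0],
  ],
  gripper=[1,1,1,1,1,1,1,1,1,1],
)

```text
time_s: 62.25
ee_pos: [0.4632, 0.0385, 0.1957]
tcp_rot: [[-0.998, 0.061, -0.015], [0.062, 0.968, -0.242], [-0.001, -0.242, -0.97]]
force: [-0.7, -1.6, 1.9]
opening: 0.0872
gripper_force: 1.3
```

```bash
python3 - <<'E'
from h import *
st(); plan([.4605,-.0015,.036],86.4,6)
E
```

```text
t 62.25 grasp [ 0.4608 -0.0011  0.0366] yaw 86.40923420967397 j [ -5.3018  41.1059 112.7629 -29.9244  29.0136 -65.0524] F [-0.6703 -1.6272  1.8522] op 0.08718623790170292 1.271389564499259
d [-0.0003 -0.0004 -0.0006] turn/row [-2.3349  0.0053  0.0022]
[0.0, -0.0067, 0.0003]
[0.0, -0.0067, 0.0003]
[0.0, -0.0067, 0.0003]
[0.0, -0.0067, 0.0002]
[0.0, -0.0067, 0.0002]
[0.0, -0.0067, 0.0002]
```

Emit:
apply_moves(
  travel=[
    [0,-0.0066,0.0002],
    [0,-0.0066,0.0002],
    [0,-0.0066,0.0002],
    [0,-0.0066,0.0002],
    [0,-0.0066,0.0002],
    [0,-0.0066,0.0002],
    [0,0,0],
    [0,0,0],
    [0,0,0],
    [0,0,0],
  ],
  rotation=[
    [-2.34,0,0],
    [-2.34,0,0],
    [-2.34,0,0],
    [-2.34,0,0],
    [-2.34,0,0],
    [-2.34,0,0],
    [0,0,0],
    [0,0,0],
    [0,0,0],
    [0,0,0],
  ],
  gripper=[1,1,1,1,1,1,0,0,0,0],
)

```text
time_s: 63.5
ee_pos: [0.4606, -0.0005, 0.1999]
tcp_rot: [[-0.998, 0.062, 0.0], [0.062, 0.998, 0.001], [-0.0, 0.001, -1.0]]
force: [-0.2, -2.3, 1.3]
opening: 0.0549
gripper_force: 1.2
```

Emit:
apply_moves(
  travel=[
    [0,0,0],
    [0,0,0],
    [0,0,-0.02],
    [0,0,-0.03],
    [0,0,-0.04],
    [0,0,-0.04],
    [0,0,-0.03],
    [0,0,-0.01],
    [0,0,0],
    [0,0,0],
  ],
  rotation=[
    [0,0,0],
    [0,0,0],
    [0,0,0],
    [0,0,0],
    [0,0,0],
    [0,0,0],
    [0,0,0],
    [0,0,0],
    [0,0,0],
    [0,0,0],
  ],
  gripper=[0,0,0,0,0,0,0,0,0,0],
)

```text
time_s: 64.75
ee_pos: [0.46, -0.0007, 0.3684]
tcp_rot: [[-0.998, 0.063, -0.003], [0.063, 0.998, 0.002], [0.003, 0.002, -1.0]]
force: [0.4, -0.3, -1.6]
opening: 0.05
gripper_force: 30.0
```

```bash
python3 - <<'E'
from h import *
st(); held(.001); plan([.4415,.166,.206],92,5)
E
```

```text
t 64.75 grasp [ 0.4595 -0.0004  0.2044] yaw 86.39662794879867 j [ -14.0714   20.8779  107.3272    0.086    51.9934 -100.5213] F [ 0.4088 -0.2989 -1.6187] op 0.05002484447285573 29.99957710504532
edges from grasp (mm, expect 85): [[93.0, 92.0, 92.0, 92.0, 86.0, 86.0, 86.0, 85.0], [93.0, 93.0, 92.0, 92.0, 92.0, 86.0, 86.0], [86.0, 86.0, 86.0, 85.0], [86.0, 86.0, 86.0, 85.0]]
d [-0.0181  0.1665  0.0016] turn/row [ 0.0222 -0.0369 -1.1218]
[0.0058, 0.0331, -0.0002]
[0.0052, 0.0332, -0.0003]
[0.0045, 0.0333, -0.0003]
[0.0039, 0.0333, -0.0003]
[0.0032, 0.0334, -0.0003]
```

Emit:
apply_moves(
  travel=[
    [0.006,0.033,0],
    [0.005,0.0335,0],
    [0.0045,0.0335,0],
    [0.004,0.0335,0],
    [0.0035,0.0335,0],
    [0,0,0],
    [0,0,0.01],
    [0,0,0.01],
    [0,0,0],
    [0,0,0],
  ],
  rotation=[
    [0,-0.04,-1.12],
    [0,-0.04,-1.12],
    [0,-0.04,-1.12],
    [0,-0.04,-1.12],
    [0,-0.04,-1.12],
    [0,0,0],
    [0,0,0],
    [0,0,0],
    [0,0,0],
    [0,0,0],
  ],
  gripper=[0,0,0,0,0,0,0,0,0,0],
)

```text
time_s: 66.05
ee_pos: [0.4418, 0.1662, 0.3497]
tcp_rot: [[-0.999, -0.034, 0.003], [-0.034, 0.999, 0.001], [-0.003, 0.001, -1.0]]
force: [0.5, -1.0, -2.5]
opening: 0.05
gripper_force: 30.0
```

```bash
python3 - <<'E'
from h import *
st(); plan([.4415,.1658,.098],92,1)
E
```

```text
t 66.05 grasp [0.4423 0.1663 0.1857] yaw 91.94043214815247 j [  7.006   23.4385 106.9429   0.0366  49.4232 -84.9581] F [ 0.5349 -1.0285 -2.4606] op 0.05002492131458016 29.999558329582214
d [-0.0008 -0.0005 -0.0877] turn/row [ 0.0449  0.1922 -0.0596]
[0.0006, -0.0004, 0.0877]
```

Emit:
apply_moves(
  travel=[
    [0.0005,-0.0005,0.015],
    [0,0,0.015],
    [0,0,0.015],
    [0,0,0.015],
    [0,0,0.01],
    [0,0,0.009],
    [0,0,0.005],
    [0,0,0.004],
    [0,0,0],
    [0,0,0],
  ],
  rotation=[
    [0,0.2,0],
    [0,0,0],
    [0,0,0],
    [0,0,0],
    [0,0,0],
    [0,0,0],
    [0,0,0],
    [0,0,0],
    [0,0,0],
    [0,0,0],
  ],
  gripper=[0,0,0,0,0,0,0,0,0,0],
)

```text
time_s: 67.3
ee_pos: [0.4413, 0.1663, 0.2622]
tcp_rot: [[-0.999, -0.035, 0.001], [-0.035, 0.999, 0.001], [-0.001, 0.001, -1.0]]
force: [-0.2, -0.2, -1.7]
opening: 0.0498
gripper_force: 30.0
```

Emit:
apply_moves(
  travel=[
    [0,0,0],
    [0,0,0],
    [0,0,0],
    [0,0,0],
    [0,0,0],
    [0,0,-0.03],
    [0,0,-0.05],
    [0,0,-0.03],
    [0,0,0],
    [0,0,0],
  ],
  rotation=[
    [0,0,0],
    [0,0,0],
    [0,0,0],
    [0,0,0],
    [0,0,0],
    [0,0,0],
    [0,0,0],
    [0,0,0],
    [0,0,0],
    [0,0,0],
  ],
  gripper=[0,1,1,1,1,1,1,1,1,1],
)

```text
time_s: 68.55
ee_pos: [0.4406, 0.1661, 0.3713]
tcp_rot: [[-0.999, -0.035, -0.001], [-0.035, 0.999, 0.001], [0.001, 0.001, -1.0]]
force: [-0.1, -1.0, 0.3]
opening: 0.0873
gripper_force: 0.0
```

```bash
python3 - <<'E'
from h import *
st(); ct=imaging.camera_model("top"); print("box4",cast(ct,[[180.25,256.6],[153.3,256.6],[207.2,256.6]],.022))
p=cast(ct,[[180.25,256.6]],.022)[0]
# sanity of stack: wrist view now; rows of stack near end
held(-.093)
plan([*p,.2],4,8); plan([*p,.2],-176,1)
E
```

```text
t 68.55 grasp [0.4404 0.1662 0.2073] yaw 92.00167080349674 j [  7.0044  21.3568 105.7413   0.0561  52.9639 -85.031 ] F [-0.0976 -0.9563  0.2755] op 0.08730328568394717 0.0
box4 [[0.4229 0.3229]
 [0.4226 0.4079]
 [0.4232 0.2379]]
edges from grasp (mm, expect 85): [[99.0, 87.0, 86.0, 86.0, 86.0, 85.0, 84.0], [87.0, 86.0, 86.0, 86.0, 85.0, 84.0], [87.0, 86.0, 86.0, 86.0, 85.0, 84.0], [99.0, 99.0, 87.0, 86.0, 86.0, 86.0, 85.0, 84.0]]
d [-0.0173  0.1568 -0.0068] turn/row [-0.0095 -0.0167 10.9999]
[0.0015, 0.0196, 0.0009]
[0.0052, 0.019, 0.0009]
[0.0088, 0.0177, 0.0009]
[0.012, 0.0157, 0.0009]
[0.0148, 0.0131, 0.0009]
[0.017, 0.01, 0.0009]
[0.0186, 0.0066, 0.0009]
[0.0195, 0.003, 0.0009]
d [-0.0173  0.1568 -0.0068] turn/row [  0.135   -0.0767 -92.001 ]
[0.0122, 0.1574, 0.007]
```

```bash
python3 - <<'E'
from h import *
plan([.423,.31,.2],0,9)
E
```

```text
d [-0.0172  0.1439 -0.0068] turn/row [-0.009  -0.0147 10.2221]
[0.0014, 0.016, 0.0008]
[0.0042, 0.0155, 0.0008]
[0.0069, 0.0145, 0.0008]
[0.0094, 0.0131, 0.0008]
[0.0116, 0.0112, 0.0008]
[0.0134, 0.009, 0.0008]
[0.0148, 0.0065, 0.0008]
[0.0157, 0.0038, 0.0008]
[0.0161, 0.0009, 0.0008]
```

Emit:
apply_moves(
  travel=[
    [0.0015,0.016,0],
    [0.004,0.0155,0],
    [0.007,0.0145,0],
    [0.0095,0.013,0],
    [0.0115,0.011,0],
    [0.0135,0.009,0],
    [0.015,0.0065,0],
    [0.0155,0.004,0],
    [0.016,0.001,0],
    [0,0,0],
  ],
  rotation=[
    [0,0,10.2],
    [0,0,10.2],
    [0,0,10.2],
    [0,0,10.2],
    [0,0,10.2],
    [0,0,10.2],
    [0,0,10.2],
    [0,0,10.2],
    [0,0,10.2],
    [0,0,0],
  ],
  gripper=[1,1,1,1,1,1,1,1,1,1],
)

```text
time_s: 69.85
ee_pos: [0.4229, 0.3103, 0.3704]
tcp_rot: [[-0.007, 1.0, -0.003], [1.0, 0.007, -0.0], [-0.0, -0.003, -1.0]]
force: [-0.1, 0.4, 0.1]
opening: 0.0868
gripper_force: 0.0
```

```bash
python3 - <<'E'
from h import *
st(); c=imaging.camera_model("wrist"); im=imaging.snapshot("wrist"); np.save('pics/b4.npy',im)
q=proj(c,[[.423,.323,.022],[.398,.238,.022],[.448,.238,.022],[.448,.408,.022],[.398,.408,.022]]); print(q)
D=im.copy(); cv2.polylines(D,[q[1:].astype(int)],True,(255,0,0))
t=imaging.snapshot('top'); np.save('pics/top8.npy',t)
cv2.imwrite('pics/b4.png',np.hstack([D[:,120:420,::-1],cv2.resize(t[130:320,130:330,::-1],(400,384))]))
E
```

```text
t 69.85 grasp [0.4225 0.3102 0.2064] yaw 0.41493144078530975 j [24.0454 25.2267 98.5106  0.0442 56.4119 23.6059] F [-0.067   0.4334  0.1315] op 0.08676204024802087 0.0
[[259.3464 167.2131]
 [240.4671 228.2638]
 [277.1489 228.5502]
 [281.3921  95.9225]
 [238.5675  95.6211]]
```

View pics/b4.png

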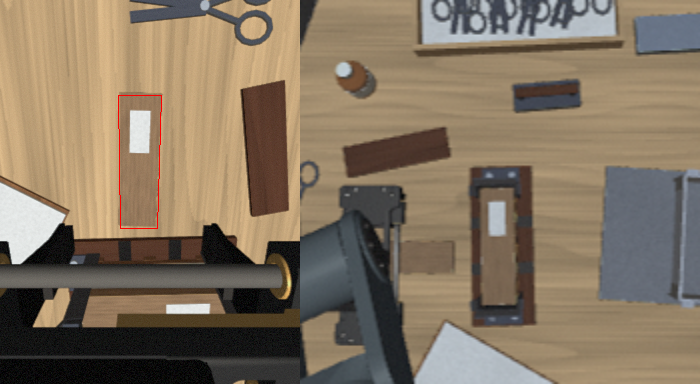

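The red outline fits box 4 well in the wrist view, with its centre at (.423,.323). The top view shows the pile square in the jig with lids up.

Emit:
apply_moves(
  travel=[
    [0.0065,0,0.02],
    [0.0065,0,0.04],
    [0,0,0.04],
    [0,0,0.04],
    [0,0,0.02],
    [0,0,0.01],
    [0,0,0],
    [0,0,0],
    [0,0,0],
    [0,0,0],
  ],
  rotation=[
    [0,0,0.2],
    [0,0,0.2],
    [0,0,0],
    [0,0,0],
    [0,0,0],
    [0,0,0],
    [0,0,0],
    [0,0,0],
    [0,0,0],
    [0,0,0],
  ],
  gripper=[1,1,1,1,1,1,1,1,1,1],
)

```text
time_s: 71.2
ee_pos: [0.4234, 0.3231, 0.2028]
tcp_rot: [[0.003, 1.0, 0.001], [1.0, -0.003, 0.001], [0.001, 0.001, -1.0]]
force: [1.0, -0.1, -0.3]
opening: 0.0869
gripper_force: 0.0
```

```bash
python3 - <<'E'
from h import *
st(); plan([.423,.323,.0213],0,1)
E
```

```text
t 71.2 grasp [0.4237 0.3233 0.0388] yaw -0.1850620803159126 j [ 25.3076  41.7327 103.5522   0.0685  34.6027  25.4362] F [ 0.9868 -0.1115 -0.291 ] op 0.08694814375047709 0.0
d [-0.0007 -0.0003 -0.0175] turn/row [ 0.0849 -0.0833 -0.185 ]
[-0.0001, -0.0005, 0.0175]
```

Emit:
apply_moves(
  travel=[
    [0,0,0.01],
    [0,0,0.0075],
    [0,0,0],
    [0,0,0],
    [0,0,0],
    [0,0,0],
    [0,0,0],
    [0,0,0],
    [0,0,0],
    [0,0,0],
  ],
  rotation=[
    [0,0,0],
    [0,0,0],
    [0,0,0],
    [0,0,0],
    [0,0,0],
    [0,0,0],
    [0,0,0],
    [0,0,0],
    [0,0,0],
    [0,0,0],
  ],
  gripper=[1,1,1,0,0,0,0,0,0,0],
)

```text
time_s: 72.45
ee_pos: [0.4233, 0.323, 0.1847]
tcp_rot: [[0.004, 1.0, 0.0], [1.0, -0.004, 0.001], [0.001, 0.0, -1.0]]
force: [-0.5, 0.2, 0.8]
opening: 0.0497
gripper_force: 29.9
```

Emit:
apply_moves(
  travel=[
    [0,0,-0.02],
    [0,0,-0.03],
    [0,0,-0.04],
    [0,0,-0.04],
    [0,0,-0.04],
    [0,0,-0.02],
    [0,0,0],
    [0,0,0],
    [0,0,0],
    [0,0,0],
  ],
  rotation=[
    [0,0,0],
    [0,0,0],
    [0,0,0],
    [0,0,0],
    [0,0,0],
    [0,0,0],
    [0,0,0],
    [0,0,0],
    [0,0,0],
    [0,0,0],
  ],
  gripper=[0,0,0,0,0,0,0,0,0,0],
)

```text
time_s: 73.7
ee_pos: [0.4232, 0.3227, 0.3735]
tcp_rot: [[0.004, 1.0, -0.002], [1.0, -0.004, -0.0], [-0.0, -0.002, -1.0]]
force: [-0.9, -0.5, -2.1]
opening: 0.0497
gripper_force: 29.9
```

```bash
python3 - <<'E'
from h import *
st(); held(.001); plan([.4415,.1658,.212],92,9)
E
```

```text
t 73.7 grasp [0.4229 0.3227 0.2095] yaw -0.20193510510315887 j [25.2847 25.5142 97.2935  0.0457 57.2894 25.4619] F [-0.8915 -0.5345 -2.078 ] op 0.04967118085247784 29.939025342464447
edges from grasp (mm, expect 85): [[90.0, 90.0, 89.0, 89.0, 89.0], [90.0, 89.0, 89.0, 70.0, 70.0, 69.0, 69.0, 69.0, 68.0, 68.0], [90.0, 90.0, 89.0, 89.0, 70.0, 70.0, 69.0, 69.0, 69.0, 68.0, 68.0], [90.0, 89.0, 89.0]]
d [ 0.0185 -0.157   0.0023] turn/row [ -0.0061  -0.0074 -10.2446]
[-0.0174, 0.0021, -0.0003]
[-0.0175, -0.001, -0.0003]
[-0.0171, -0.0041, -0.0003]
[-0.0161, -0.0071, -0.0003]
[-0.0145, -0.0099, -0.0003]
[-0.0126, -0.0123, -0.0003]
[-0.0102, -0.0143, -0.0003]
[-0.0075, -0.0159, -0.0003]
[-0.0045, -0.017, -0.0003]
```

```bash
python3 - <<'E'
from h import *
plan([.445,.1658,.21],92,9)
E
```

```text
d [ 0.022  -0.157   0.0003] turn/row [ -0.0061  -0.0074 -10.2446]
[-0.0174, 0.0025, -0.0]
[-0.0176, -0.0007, -0.0]
[-0.0172, -0.0038, -0.0]
[-0.0162, -0.0068, -0.0]
[-0.0148, -0.0096, -0.0]
[-0.0129, -0.012, -0.0]
[-0.0105, -0.0141, -0.0]
[-0.0078, -0.0158, -0.0]
[-0.0049, -0.0169, -0.0]
```

Emit:
apply_moves(
  travel=[
    [-0.0175,0.0025,0],
    [-0.0175,-0.0005,0],
    [-0.017,-0.004,0],
    [-0.016,-0.007,0],
    [-0.015,-0.0095,0],
    [-0.013,-0.012,0],
    [-0.0105,-0.014,0],
    [-0.008,-0.016,0],
    [-0.005,-0.017,0],
    [0,0,0],
  ],
  rotation=[
    [0,0,-10.25],
    [0,0,-10.25],
    [0,0,-10.25],
    [0,0,-10.25],
    [0,0,-10.25],
    [0,0,-10.25],
    [0,0,-10.25],
    [0,0,-10.25],
    [0,0,-10.2],
    [0,0,0],
  ],
  gripper=[0,0,0,0,0,0,0,0,0,0],
)

```text
time_s: 75.0
ee_pos: [0.4455, 0.165, 0.3743]
tcp_rot: [[-1.0, -0.031, -0.0], [-0.031, 1.0, 0.001], [0.0, 0.001, -1.0]]
force: [-1.0, -0.2, -1.2]
opening: 0.05
gripper_force: 29.9
```

Emit:
apply_moves(
  travel=[
    [0,0,0],
    [0,0,0.01],
    [0,0,0.01],
    [0,0,0],
    [0,0,0],
    [0,0,0],
    [0,0,0],
    [0,0,0],
    [0,0,0],
    [0,0,0],
  ],
  rotation=[
    [0,0,0],
    [0,0,0],
    [0,0,0],
    [0,0,0],
    [0,0,0],
    [0,0,0],
    [0,0,0],
    [0,0,0],
    [0,0,0],
    [0,0,0],
  ],
  gripper=[0,0,0,0,0,0,0,0,0,0],
)

```text
time_s: 76.25
ee_pos: [0.4452, 0.1657, 0.3545]
tcp_rot: [[-0.999, -0.035, 0.0], [-0.035, 0.999, 0.001], [-0.0, 0.001, -1.0]]
force: [0.4, 0.0, -2.4]
opening: 0.0496
gripper_force: 29.9
```

```bash
python3 - <<'E'
from h import *
st(); held(.0007); plan([.445,.1658,.1195],92,1)
E
```

```text
t 76.25 grasp [0.4453 0.1658 0.1905] yaw 91.99490774378766 j [  6.8879  23.2072 106.2122   0.0614  50.5571 -85.1461] F [ 0.3558  0.0347 -2.3914] op 0.0496168539993948 29.93893951177597
edges from grasp (mm, expect 85): [[99.0, 98.0, 98.0, 97.0, 97.0, 96.0, 90.0, 89.0, 89.0, 89.0, 88.0], [99.0, 99.0, 98.0, 98.0, 98.0, 97.0, 97.0, 97.0, 96.0, 90.0, 89.0, 89.0, 89.0, 88.0, 70.0, 70.0, 69.0, 69.0, 69.0, 68.0, 68.0], [99.0, 99.0, 98.0, 98.0, 98.0, 97.0, 97.0, 97.0, 96.0, 90.0, 89.0, 89.0, 89.0, 88.0, 70.0, 70.0, 69.0, 69.0, 69.0, 68.0, 68.0], [99.0, 98.0, 98.0, 97.0, 97.0, 96.0, 90.0, 89.0, 89.0, 89.0, 88.0, 88.0]]
d [-0.0003 -0.0001 -0.071 ] turn/row [ 0.0494  0.0172 -0.0011]
[0.0003, 0.0, 0.071]
```

Emit:
apply_moves(
  travel=[
    [0,0,0.01],
    [0,0,0.012],
    [0,0,0.012],
    [0,0,0.012],
    [0,0,0.01],
    [0,0,0.008],
    [0,0,0.004],
    [0,0,0.003],
    [0,0,0],
    [0,0,0],
  ],
  rotation=[
    [0,0,0],
    [0,0,0],
    [0,0,0],
    [0,0,0],
    [0,0,0],
    [0,0,0],
    [0,0,0],
    [0,0,0],
    [0,0,0],
    [0,0,0],
  ],
  gripper=[0,0,0,0,0,0,0,0,0,0],
)

```text
time_s: 77.55
ee_pos: [0.4454, 0.1658, 0.2837]
tcp_rot: [[-0.999, -0.035, 0.001], [-0.035, 0.999, 0.001], [-0.001, 0.001, -1.0]]
force: [-0.4, -0.1, -2.2]
opening: 0.0498
gripper_force: 29.9
```

```bash
python3 - <<'E'
from h import *
st()
E
```

```text
t 77.55 grasp [0.4455 0.166  0.1197] yaw 92.00382467610713 j [  6.901   30.5095 109.6373   0.073   39.7961 -85.1589] F [-0.4447 -0.1362 -2.1616] op 0.04979148515641128 29.93909239768982
```

Emit:
apply_moves(
  travel=[
    [0,0,0.0005],
    [0,0,0],
    [0,0,0],
    [0,0,0],
    [0,0,0],
    [0,0,-0.02],
    [0,0,-0.04],
    [0,0,-0.035],
    [0,0,0],
    [0,0,0],
  ],
  rotation=[
    [0,0,0],
    [0,0,0],
    [0,0,0],
    [0,0,0],
    [0,0,0],
    [0,0,0],
    [0,0,0],
    [0,0,0],
    [0,0,0],
    [0,0,0],
  ],
  gripper=[0,1,1,1,1,1,1,1,1,1],
)

```text
time_s: 78.8
ee_pos: [0.4448, 0.1656, 0.3774]
tcp_rot: [[-0.999, -0.035, -0.001], [-0.035, 0.999, 0.001], [0.001, 0.001, -1.0]]
force: [-0.3, 0.7, -0.6]
opening: 0.0868
gripper_force: 0.0
```

```bash
python3 - <<'E'
from h import *
st(); c=imaging.camera_model("top"); t=imaging.snapshot("top"); np.save('pics/top9.npy',t)
print("cover",rect(c,flood(t,[(166,208),(192,201)],28),.01),"weight",rect(c,flood(t,[(.64*380,.64*287),(.64*397,.64*287),(.64*415,.64*283)],25),.022))
held(-.08)
plan([.5875,.33,.2],12,9)
E
```

```text
t 78.8 grasp [0.4446 0.1657 0.2134] yaw 92.0013975942324 j [  6.888   21.0588 104.87     0.0569  54.1156 -85.1468] F [-0.3455  0.6735 -0.6361] op 0.08680588583776117 0.0
cover [587.543  338.1501 168.5235  50.0574 -77.9846] weight [679.1895  94.5106 107.3835  45.2859 -85.0983]
edges from grasp (mm, expect 85): [[90.0, 89.0, 89.0, 89.0, 88.0, 88.0], [90.0, 89.0, 89.0, 89.0, 88.0, 88.0, 88.0, 87.0, 71.0, 71.0, 70.0, 70.0, 69.0, 69.0, 69.0, 68.0], [90.0, 89.0, 89.0, 89.0, 88.0, 88.0, 88.0, 87.0, 70.0, 70.0, 69.0, 69.0, 69.0, 68.0], [90.0, 89.0, 89.0, 89.0, 88.0, 88.0, 88.0, 87.0]]
d [ 0.1432  0.1643 -0.0128] turn/row [-0.0087 -0.0166  8.8885]
[-0.0165, 0.0177, 0.0014]
[-0.0136, 0.02, 0.0014]
[-0.0103, 0.0219, 0.0014]
[-0.0068, 0.0232, 0.0014]
[-0.0031, 0.024, 0.0014]
[0.0006, 0.0242, 0.0014]
[0.0044, 0.0238, 0.0014]
[0.008, 0.0229, 0.0014]
[0.0114, 0.0214, 0.0014]
```

Emit:
apply_moves(
  travel=[
    [-0.0165,0.0175,0],
    [-0.0135,0.02,0],
    [-0.0105,0.022,0],
    [-0.007,0.023,0],
    [-0.003,0.024,0],
    [0.0005,0.024,0],
    [0.0045,0.024,0],
    [0.008,0.023,0],
    [0.0115,0.0215,0],
    [0,0,0],
  ],
  rotation=[
    [0,0,8.9],
    [0,0,8.9],
    [0,0,8.9],
    [0,0,8.9],
    [0,0,8.9],
    [0,0,8.9],
    [0,0,8.9],
    [0,0,8.9],
    [0,0,8.9],
    [0,0,0],
  ],
  gripper=[1,1,1,1,1,1,1,1,1,1],
)

```text
time_s: 80.15
ee_pos: [0.5891, 0.3306, 0.376]
tcp_rot: [[-0.208, 0.978, -0.002], [0.978, 0.208, 0.0], [0.001, -0.002, -1.0]]
force: [-0.4, -0.2, 0.5]
opening: 0.0873
gripper_force: 0.0
```

Emit:
apply_moves(
  travel=[
    [0,0,0.01],
    [0,0,0.02],
    [0,0,0.02],
    [0,0,0],
    [0,0,0],
    [0,0,0],
    [0,0,0],
    [0,0,0],
    [0,0,0],
    [0,0,0],
  ],
  rotation=[
    [0,0,0],
    [0,0,0],
    [0,0,0],
    [0,0,0],
    [0,0,0],
    [0,0,0],
    [0,0,0],
    [0,0,0],
    [0,0,0],
    [0,0,0],
  ],
  gripper=[1,1,1,1,1,1,1,1,1,1],
)

```text
time_s: 81.4
ee_pos: [0.5886, 0.33, 0.3281]
tcp_rot: [[-0.206, 0.978, 0.0], [0.978, 0.206, 0.001], [0.001, 0.0, -1.0]]
force: [-0.0, -0.1, -0.6]
opening: 0.0873
gripper_force: 0.0
```

```bash
python3 - <<'E'
from h import *
st(); q=look('cov',[[.595,.34,.01],[.58,.33,.01],[.587,.36,.01]],28,.01); plan([q[0]/1e3,q[1]/1e3,.02],q[4]+90,1)
E
```

```text
t 81.4 grasp [0.5886 0.3301 0.1641] yaw 11.90578682538018 j [19.7986 38.8932 78.2932  0.0477 62.7825  7.871 ] F [-0.0445 -0.1342 -0.5843] op 0.08727420808162714 0.0
seeds [[266.0, 177.0], [251.0, 182.0], [262.0, 159.0]]
cov [587.6825 339.5333 168.5504  49.1178 -78.2483]
d [-0.0009  0.0095 -0.1441] turn/row [ 0.0192 -0.0461  0.1499]
[0.0095, 0.001, 0.1441]
```

Emit:
apply_moves(
  travel=[
    [0.005,0.001,0.02],
    [0.0045,0,0.03],
    [0,0,0.03],
    [0,0,0.03],
    [0,0,0.02],
    [0,0,0.01],
    [0,0,0],
    [0,0,0],
    [0,0,0],
    [0,0,0],
  ],
  rotation=[
    [0,0,0.15],
    [0,0,0],
    [0,0,0],
    [0,0,0],
    [0,0,0],
    [0,0,0],
    [0,0,0],
    [0,0,0],
    [0,0,0],
    [0,0,0],
  ],
  gripper=[1,1,1,1,1,1,1,1,1,1],
)

```text
time_s: 82.7
ee_pos: [0.5879, 0.3396, 0.189]
tcp_rot: [[-0.204, 0.979, 0.002], [0.979, 0.204, 0.001], [0.001, 0.002, -1.0]]
force: [-0.7, -0.5, -0.6]
opening: 0.0874
gripper_force: 0.0
```

```bash
python3 - <<'E'
from h import *
st(); plan([.5876,.3393,.0205],11.75,1)
E
```

```text
t 82.7 grasp [0.5882 0.3399 0.025 ] yaw 11.749770548517082 j [20.5981 49.6469 81.2392  0.0561 48.9988  8.8115] F [-0.6503 -0.506  -0.6162] op 0.08735176786123441 0.0
d [-0.0006 -0.0006 -0.0045] turn/row [ 0.1072 -0.0595 -0.0002]
[-0.0003, -0.0004, 0.0045]
```

Close on the cover, then lift.

Emit:
apply_moves(
  travel=[
    [0,-0.0005,0.0045],
    [0,0,0],
    [0,0,0],
    [0,0,0],
    [0,0,0],
    [0,0,0],
    [0,0,0],
    [0,0,0],
    [0,0,0],
    [0,0,0],
  ],
  rotation=[
    [0,0,0],
    [0,0,0],
    [0,0,0],
    [0,0,0],
    [0,0,0],
    [0,0,0],
    [0,0,0],
    [0,0,0],
    [0,0,0],
    [0,0,0],
  ],
  gripper=[1,1,0,0,0,0,0,0,0,0],
)

```text
time_s: 83.95
ee_pos: [0.5872, 0.3395, 0.1837]
tcp_rot: [[-0.204, 0.979, 0.001], [0.979, 0.204, 0.001], [0.001, 0.001, -1.0]]
force: [-0.6, 0.6, 0.2]
opening: 0.0496
gripper_force: 30.0
```

Emit:
apply_moves(
  travel=[
    [0,0,-0.015],
    [0,0,-0.03],
    [0,0,-0.04],
    [0,0,-0.04],
    [0,0,-0.04],
    [0,0,-0.035],
    [0,0,0],
    [0,0,0],
    [0,0,0],
    [0,0,0],
  ],
  rotation=[
    [0,0,0],
    [0,0,0],
    [0,0,0],
    [0,0,0],
    [0,0,0],
    [0,0,0],
    [0,0,0],
    [0,0,0],
    [0,0,0],
    [0,0,0],
  ],
  gripper=[0,0,0,0,0,0,0,0,0,0],
)

```text
time_s: 85.2
ee_pos: [0.5869, 0.3391, 0.382]
tcp_rot: [[-0.204, 0.979, -0.003], [0.979, 0.204, -0.0], [0.0, -0.003, -1.0]]
force: [-0.3, -0.1, -1.6]
opening: 0.0496
gripper_force: 30.0
```

```bash
python3 - <<'E'
from h import *
st(); held(-.0105); plan([.4415,.1658,.22],92,9)
E
```

```text
t 85.2 grasp [0.5865 0.3391 0.218 ] yaw 11.746458476104989 j [20.5882 35.7571 75.1064  0.0441 69.2805  8.8261] F [-0.3439 -0.0772 -1.6407] op 0.049550614890709735 29.99981939792633
edges from grasp (mm, expect 85): [[86.0, 86.0, 86.0, 85.0, 85.0, 84.0, 84.0], [86.0, 86.0, 86.0, 85.0, 85.0, 84.0, 84.0], [86.0, 86.0, 86.0, 85.0, 85.0, 84.0, 84.0], [86.0, 86.0, 86.0, 85.0, 85.0, 84.0, 84.0]]
d [-0.1452 -0.1734  0.0017] turn/row [-0.0083 -0.0111 -8.917 ]
[-0.0155, -0.0197, -0.0002]
[-0.0123, -0.0219, -0.0002]
[-0.0088, -0.0236, -0.0002]
[-0.005, -0.0246, -0.0002]
[-0.0011, -0.0251, -0.0002]
[0.0028, -0.025, -0.0002]
[0.0066, -0.0243, -0.0002]
[0.0103, -0.023, -0.0002]
[0.0137, -0.0211, -0.0002]
```

Emit:
apply_moves(
  travel=[
    [-0.0155,-0.0195,0],
    [-0.0125,-0.022,0],
    [-0.009,-0.0235,0],
    [-0.005,-0.0245,0],
    [-0.001,-0.025,0],
    [0.003,-0.025,0],
    [0.0065,-0.0245,0],
    [0.0105,-0.023,0],
    [0.0135,-0.021,0],
    [0,0,0],
  ],
  rotation=[
    [0,0,-8.9],
    [0,0,-8.9],
    [0,0,-8.9],
    [0,0,-8.9],
    [0,0,-8.9],
    [0,0,-8.9],
    [0,0,-8.9],
    [0,0,-8.9],
    [0,0,-9.0],
    [0,0,0],
  ],
  gripper=[0,0,0,0,0,0,0,0,0,0],
)

```text
time_s: 86.5
ee_pos: [0.4408, 0.1652, 0.3832]
tcp_rot: [[-1.0, -0.031, -0.002], [-0.031, 1.0, 0.001], [0.002, 0.001, -1.0]]
force: [0.1, -0.3, -0.2]
opening: 0.0494
gripper_force: 30.0
```

Emit:
apply_moves(
  travel=[
    [0,0,0],
    [0,0,0.01],
    [0,0,0.01],
    [0,0,0],
    [0,0,0],
    [0,0,0],
    [0,0,0],
    [0,0,0],
    [0,0,0],
    [0,0,0],
  ],
  rotation=[
    [0,0,0],
    [0,0,0],
    [0,0,0],
    [0,0,0],
    [0,0,0],
    [0,0,0],
    [0,0,0],
    [0,0,0],
    [0,0,0],
    [0,0,0],
  ],
  gripper=[0,0,0,0,0,0,0,0,0,0],
)

```text
time_s: 87.75
ee_pos: [0.4418, 0.166, 0.3635]
tcp_rot: [[-0.999, -0.034, 0.0], [-0.034, 0.999, 0.001], [-0.0, 0.001, -1.0]]
force: [-0.2, 0.3, -0.7]
opening: 0.0492
gripper_force: 30.0
```

```bash
python3 - <<'E'
from h import *
st(); held(-.0105); plan([.4413,.1658,.141],92,1)
E
```

```text
t 87.75 grasp [0.4418 0.1661 0.1995] yaw 91.94655317126745 j [  6.9771  22.1411 106.1049   0.0627  51.7311 -85.0082] F [-0.1737  0.2832 -0.6998] op 0.049177384452901644 29.999755918979645
edges from grasp (mm, expect 85): [[97.0, 96.0, 96.0, 94.0, 94.0, 94.0, 88.0, 88.0, 88.0, 86.0, 86.0, 86.0, 85.0, 85.0], [99.0, 99.0, 98.0, 97.0, 97.0, 97.0, 96.0, 96.0, 95.0, 95.0, 94.0, 94.0, 94.0, 88.0, 88.0, 87.0, 87.0, 86.0, 86.0], [99.0, 99.0, 98.0, 97.0, 97.0, 97.0, 96.0, 96.0, 95.0, 95.0, 94.0, 94.0, 94.0, 88.0, 88.0, 87.0, 87.0, 86.0, 86.0, 85.0], [97.0, 96.0, 94.0, 94.0, 94.0, 88.0, 88.0, 86.0, 86.0, 86.0, 85.0]]
d [-0.0005 -0.0003 -0.0585] turn/row [ 0.0487  0.0204 -0.052 ]
[0.0005, -0.0002, 0.0585]
```

Emit:
apply_moves(
  travel=[
    [0.0005,0,0.01],
    [0,0,0.01],
    [0,0,0.01],
    [0,0,0.01],
    [0,0,0.008],
    [0,0,0.006],
    [0,0,0.003],
    [0,0,0.002],
    [0,0,0],
    [0,0,0],
  ],
  rotation=[
    [0,0,0],
    [0,0,0],
    [0,0,0],
    [0,0,0],
    [0,0,0],
    [0,0,0],
    [0,0,0],
    [0,0,0],
    [0,0,0],
    [0,0,0],
  ],
  gripper=[0,0,0,0,0,0,0,0,0,0],
)

```text
time_s: 89.05
ee_pos: [0.4414, 0.1661, 0.3047]
tcp_rot: [[-0.999, -0.034, 0.001], [-0.034, 0.999, 0.001], [-0.001, 0.001, -1.0]]
force: [-0.1, 0.2, -1.7]
opening: 0.05
gripper_force: 30.0
```

```bash
python3 - <<'E'
from h import *
st()
E
```

```text
t 89.05 grasp [0.4415 0.1662 0.1407] yaw 91.9490543947865 j [  6.9913  28.0396 109.2631   0.0702  42.6454 -85.0094] F [-0.1493  0.16   -1.6709] op 0.04997308973923301 29.99979078769684
```

Emit:
apply_moves(
  travel=[
    [0,0,0.0006],
    [0,0,0],
    [0,0,0],
    [0,0,0],
    [0,0,0],
    [0,0,-0.02],
    [0,0,-0.04],
    [0,0,-0.02],
    [0,0,0],
    [0,0,0],
  ],
  rotation=[
    [0,0,0],
    [0,0,0],
    [0,0,0],
    [0,0,0],
    [0,0,0],
    [0,0,0],
    [0,0,0],
    [0,0,0],
    [0,0,0],
    [0,0,0],
  ],
  gripper=[0,1,1,1,1,1,1,1,1,1],
)

```text
time_s: 90.3
ee_pos: [0.4408, 0.1659, 0.3831]
tcp_rot: [[-0.999, -0.034, -0.001], [-0.034, 0.999, 0.001], [0.001, 0.001, -1.0]]
force: [-0.1, -0.5, -0.4]
opening: 0.0872
gripper_force: 0.0
```

```bash
python3 - <<'E'
from h import *
st(); held(-.09); c=imaging.camera_model("top"); t=imaging.snapshot("top"); np.save('pics/top10.npy',t)
print("weight",rect(c,flood(t,[(.64*380,.64*287),(.64*397,.64*287),(.64*415,.64*283)],25),.022))
plan([.679,.088,.22],4.9,9)
E
```

```text
t 90.3 grasp [0.4406 0.166  0.2191] yaw 91.94720823750154 j [  6.9814  20.2971 104.9736   0.0575  54.7987 -84.999 ] F [-0.1138 -0.4582 -0.3861] op 0.08720339225934416 0.0
edges from grasp (mm, expect 85): [[99.0, 99.0, 87.0, 86.0, 86.0], [87.0, 86.0], [87.0, 86.0], [99.0, 99.0, 87.0, 86.0]]
weight [679.1895  94.5106 107.3835  45.2859 -85.0983]
d [ 0.2385 -0.078   0.0013] turn/row [-0.008  -0.0152  9.6718]
[-0.0261, -0.0096, -0.0002]
[-0.0274, -0.005, -0.0002]
[-0.0278, -0.0004, -0.0002]
[-0.0275, 0.0043, -0.0002]
[-0.0264, 0.0089, -0.0002]
[-0.0245, 0.0132, -0.0002]
[-0.0219, 0.0171, -0.0002]
[-0.0187, 0.0206, -0.0002]
[-0.015, 0.0235, -0.0001]
```

Emit:
apply_moves(
  travel=[
    [-0.026,-0.0095,0],
    [-0.0275,-0.005,0],
    [-0.028,-0.0005,0],
    [-0.0275,0.0045,0],
    [-0.0265,0.009,0],
    [-0.0245,0.013,0],
    [-0.022,0.017,0],
    [-0.0185,0.0205,0],
    [-0.015,0.0235,0],
    [0,0,0],
  ],
  rotation=[
    [0,0,9.7],
    [0,0,9.7],
    [0,0,9.7],
    [0,0,9.7],
    [0,0,9.7],
    [0,0,9.7],
    [0,0,9.7],
    [0,0,9.6],
    [0,0,9.6],
    [0,0,0],
  ],
  gripper=[1,1,1,1,1,1,1,1,1,1],
)

```text
time_s: 91.65
ee_pos: [0.6804, 0.0868, 0.3819]
tcp_rot: [[-0.084, 0.996, -0.001], [0.996, 0.084, 0.001], [0.001, -0.001, -1.0]]
force: [-1.0, 0.2, -0.5]
opening: 0.087
gripper_force: 0.0
```

Emit:
apply_moves(
  travel=[
    [0,0,0.01],
    [0,0,0.01],
    [0,0,0],
    [0,0,0],
    [0,0,0],
    [0,0,0],
    [0,0,0],
    [0,0,0],
    [0,0,0],
    [0,0,0],
  ],
  rotation=[
    [0,0,0],
    [0,0,0],
    [0,0,0],
    [0,0,0],
    [0,0,0],
    [0,0,0],
    [0,0,0],
    [0,0,0],
    [0,0,0],
    [0,0,0],
  ],
  gripper=[1,1,1,1,1,1,1,1,1,1],
)

```text
time_s: 92.9
ee_pos: [0.6793, 0.0877, 0.3638]
tcp_rot: [[-0.085, 0.996, 0.0], [0.996, 0.085, 0.001], [0.001, 0.0, -1.0]]
force: [0.1, 0.7, 0.2]
opening: 0.0869
gripper_force: 0.0
```

```bash
python3 - <<'E'
from h import *
st(); c=imaging.camera_model("wrist"); im=imaging.snapshot("wrist"); np.save('pics/wt.npy',im)
q=proj(c,[[.679,.0945,.056],[.679,.0945,.022]]); print(q)
# brown handle mask / dark block mask in window
x,y=q[0].astype(int); w=np.zeros((384,512),np.uint8); w[y-75:y+60,x-50:x+50]=255
hsv=cv2.cvtColor(im,cv2.COLOR_RGB2HSV)
br=((hsv[...,1]>90)&(hsv[...,2]<140)).astype(np.uint8)*w
blk=(hsv[...,2]<125).astype(np.uint8)*w
for n,m,z in (("bar",br,.056),("block+bar",blk,.022)):
    m=cv2.morphologyEx(m,cv2.MORPH_OPEN,np.ones((3,3))); print(n,rect(c,m,z))
cv2.imwrite('pics/wt.png',cv2.resize(im[60:250,150:370,::-1],(660,570)))
E
```

```text
t 92.9 grasp [0.6793 0.0878 0.1998] yaw 4.849406549992902 j [-1.9798 37.3679 74.9741  0.0519 67.6469 -6.8489] F [0.0553 0.6932 0.1589] op 0.08686193331018123 0.0
[[258.7233 180.4716]
 [258.6498 173.3704]]
bar [679.57    94.2438 101.3064  15.308  -84.6329]
block+bar [680.4807  89.748  122.4636  42.7852 -85.0982]
```

View pics/wt.png

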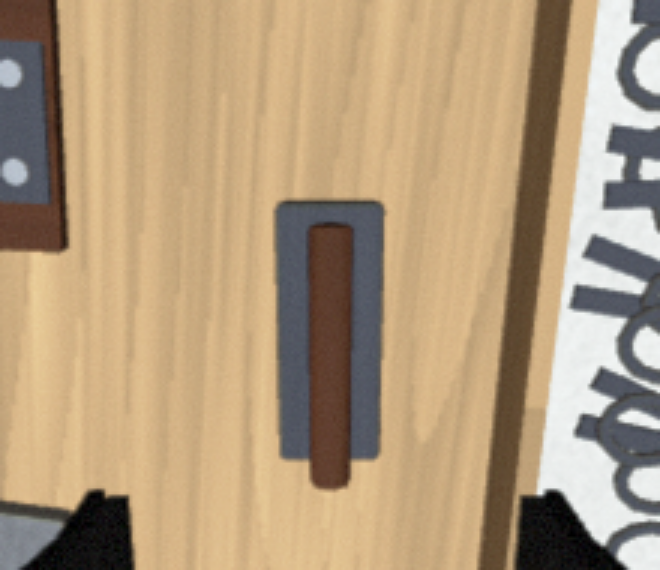

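The weight, block and bar, is upright at (330,340) in the crop, centre ≈ (.6796,.0943). The tray's edge is well outside the fingers.

Emit:
apply_moves(
  travel=[
    [0.0065,0.001,0.02],
    [0,0,0.03],
    [0,0,0.03],
    [0,0,0.03],
    [0,0,0.02],
    [0,0,0.014],
    [0,0,0],
    [0,0,0],
    [0,0,0],
    [0,0,0],
  ],
  rotation=[
    [0,0,0],
    [0,0,0],
    [0,0,0],
    [0,0,0],
    [0,0,0],
    [0,0,0],
    [0,0,0],
    [0,0,0],
    [0,0,0],
    [0,0,0],
  ],
  gripper=[1,1,1,1,1,1,0,0,0,0],
)

```text
time_s: 94.2
ee_pos: [0.68, 0.0944, 0.2208]
tcp_rot: [[-0.085, 0.996, 0.002], [0.996, 0.085, 0.001], [0.001, 0.002, -1.0]]
force: [0.3, -0.1, -0.3]
opening: 0.055
gripper_force: 0.0
```

Emit:
apply_moves(
  travel=[
    [0,0,0],
    [0,0,0],
    [0,0,0],
    [0,0,0],
    [0,0,0],
    [0,0,0],
    [0,0,0],
    [0,0,0],
    [0,0,0],
    [0,0,0],
  ],
  rotation=[
    [0,0,0],
    [0,0,0],
    [0,0,0],
    [0,0,0],
    [0,0,0],
    [0,0,0],
    [0,0,0],
    [0,0,0],
    [0,0,0],
    [0,0,0],
  ],
  gripper=[0,0,0,0,0,0,0,0,0,0],
)

```text
time_s: 95.45
ee_pos: [0.6801, 0.0944, 0.2201]
tcp_rot: [[-0.084, 0.996, 0.002], [0.996, 0.084, 0.001], [0.001, 0.002, -1.0]]
force: [3.6, 0.5, -0.4]
opening: 0.015
gripper_force: 30.0
```

```bash
python3 - <<'E'
from h import *
st()
E
```

```text
t 95.45 grasp [0.6803 0.0945 0.0561] yaw 4.847167496104966 j [-1.4111 47.5787 79.5758  0.0665 52.7566 -6.2985] F [ 3.5604  0.5087 -0.4229] op 0.015037406620272498 30.000210106372833
```

Emit:
apply_moves(
  travel=[
    [0,0,-0.01],
    [0,0,-0.025],
    [0,0,-0.035],
    [0,0,-0.035],
    [0,0,-0.035],
    [0,0,-0.03],
    [0,0,-0.015],
    [0,0,0],
    [0,0,0],
    [0,0,0],
  ],
  rotation=[
    [0,0,0],
    [0,0,0],
    [0,0,0],
    [0,0,0],
    [0,0,0],
    [0,0,0],
    [0,0,0],
    [0,0,0],
    [0,0,0],
    [0,0,0],
  ],
  gripper=[0,0,0,0,0,0,0,0,0,0],
)

```text
time_s: 96.7
ee_pos: [0.6792, 0.0942, 0.4027]
tcp_rot: [[-0.085, 0.996, -0.004], [0.996, 0.085, 0.001], [0.001, -0.004, -1.0]]
force: [-0.4, 0.6, -9.3]
opening: 0.0149
gripper_force: 30.0
```

```bash
python3 - <<'E'
from h import *
st(); plan([.441,.166,.24],92,9)
E
```

```text
t 96.7 grasp [0.6785 0.0944 0.2387] yaw 4.85092541142762 j [-1.4256 35.2314 72.6027  0.0506 72.4078 -6.2917] F [-0.4324  0.5592 -9.2949] op 0.0148723246072497 29.998472929000854
d [-0.2375  0.0716  0.0013] turn/row [-0.0146 -0.0265 -9.6832]
[0.0102, -0.0257, -0.0]
[0.0144, -0.0236, -0.0]
[0.0182, -0.0208, -0.0001]
[0.0214, -0.0175, -0.0001]
[0.024, -0.0137, -0.0001]
[0.026, -0.0095, -0.0001]
[0.0272, -0.005, -0.0001]
[0.0276, -0.0003, -0.0001]
[0.0273, 0.0043, -0.0001]
```

Emit:
apply_moves(
  travel=[
    [0.01,-0.0255,0],
    [0.0145,-0.0235,0],
    [0.018,-0.021,0],
    [0.0215,-0.0175,0],
    [0.024,-0.0135,0],
    [0.026,-0.0095,0],
    [0.027,-0.005,0],
    [0.0275,-0.0005,0],
    [0.0275,0.0045,0],
    [0,0,0],
  ],
  rotation=[
    [0,0,-9.7],
    [0,0,-9.7],
    [0,0,-9.7],
    [0,0,-9.7],
    [0,0,-9.7],
    [0,0,-9.7],
    [0,0,-9.7],
    [0,0,-9.7],
    [0,0,-9.6],
    [0,0,0],
  ],
  gripper=[0,0,0,0,0,0,0,0,0,0],
)

```text
time_s: 97.95
ee_pos: [0.4388, 0.166, 0.4042]
tcp_rot: [[-0.999, -0.037, -0.006], [-0.037, 0.999, 0.0], [0.006, 0.001, -1.0]]
force: [1.2, -0.6, -9.7]
opening: 0.0149
gripper_force: 30.0
```

Emit:
apply_moves(
  travel=[
    [0,0,0],
    [0,0,0.01],
    [0,0,0.01],
    [0,0,0],
    [0,0,0],
    [0,0,0],
    [0,0,0],
    [0,0,0],
    [0,0,0],
    [0,0,0],
  ],
  rotation=[
    [0,0,0],
    [0,0,0],
    [0,0,0],
    [0,0,0],
    [0,0,0],
    [0,0,0],
    [0,0,0],
    [0,0,0],
    [0,0,0],
    [0,0,0],
  ],
  gripper=[0,0,0,0,0,0,0,0,0,0],
)

```text
time_s: 99.2
ee_pos: [0.4417, 0.1655, 0.3849]
tcp_rot: [[-0.999, -0.036, 0.0], [-0.036, 0.999, 0.001], [-0.0, 0.001, -1.0]]
force: [-0.9, 0.4, -8.5]
opening: 0.0151
gripper_force: 30.0
```

```bash
python3 - <<'E'
from h import *
st(); plan([.441,.166,.187],92,1)
E
```

```text
t 99.2 grasp [0.4417 0.1657 0.2209] yaw 92.04853141151673 j [  6.9213  20.1729 104.7957   0.0588  55.0094 -85.161 ] F [-0.8583  0.4328 -8.5457] op 0.015060727445124728 29.998521208763123
d [-0.0007  0.0003 -0.0339] turn/row [0.0499 0.0178 0.0485]
[0.0007, 0.0005, 0.0339]
```

Emit:
apply_moves(
  travel=[
    [0.0005,0.0005,0.01],
    [0,0,0.01],
    [0,0,0.006],
    [0,0,0.004],
    [0,0,0.002],
    [0,0,0.002],
    [0,0,0],
    [0,0,0],
    [0,0,0],
    [0,0,0],
  ],
  rotation=[
    [0,0,0],
    [0,0,0],
    [0,0,0],
    [0,0,0],
    [0,0,0],
    [0,0,0],
    [0,0,0],
    [0,0,0],
    [0,0,0],
    [0,0,0],
  ],
  gripper=[0,0,0,0,0,0,0,0,0,0],
)

```text
time_s: 100.45
ee_pos: [0.4412, 0.166, 0.351]
tcp_rot: [[-0.999, -0.036, 0.001], [-0.036, 0.999, 0.001], [-0.001, 0.001, -1.0]]
force: [0.2, 0.7, -8.9]
opening: 0.0149
gripper_force: 30.0
```

```bash
python3 - <<'E'
from h import *
st()
c=imaging.camera_model("scene"); im=imaging.snapshot("scene"); u,v=proj(c,[.441,.166,.1])[0].astype(int); print(u,v)
cv2.imwrite('pics/fin.png',np.hstack([cv2.resize(im[v-70:v+50,u-60:u+60,::-1],(520,520),interpolation=cv2.INTER_CUBIC)]))
E
```

```text
t 100.45 grasp [0.4413 0.1662 0.187 ] yaw 92.0486330084805 j [  6.9905  23.3015 106.9089   0.0623  49.7535 -85.0984] F [ 0.1523  0.7418 -8.8866] op 0.014916929857339495 29.998529255390167
303 173
```

View pics/fin.png

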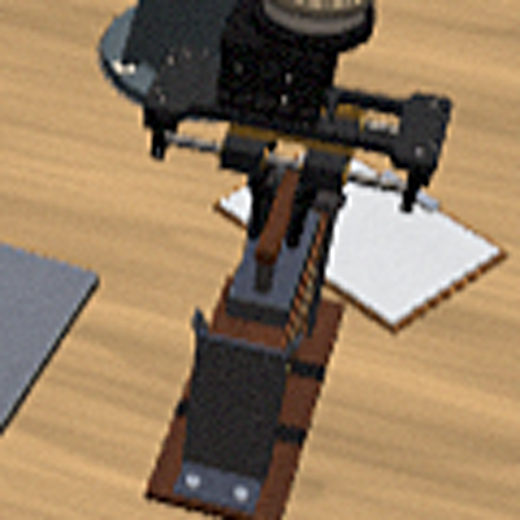

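The weight hangs level just above the cover, and the pile is stacked squarely. I'll lower the last millimetre.

Emit:
apply_moves(
  travel=[
    [0,0,0.0005],
    [0,0,0.0005],
    [0,0,0],
    [0,0,0],
    [0,0,0],
    [0,0,0],
    [0,0,0],
    [0,0,0],
    [0,0,0],
    [0,0,0],
  ],
  rotation=[
    [0,0,0],
    [0,0,0],
    [0,0,0],
    [0,0,0],
    [0,0,0],
    [0,0,0],
    [0,0,0],
    [0,0,0],
    [0,0,0],
    [0,0,0],
  ],
  gripper=[0,0,0,0,0,0,0,0,0,0],
)

```text
time_s: 101.75
ee_pos: [0.4413, 0.1661, 0.35]
tcp_rot: [[-0.999, -0.036, 0.001], [-0.036, 0.999, 0.001], [-0.001, 0.001, -1.0]]
force: [-0.5, 1.4, -1.4]
opening: 0.0152
gripper_force: 30.0
```

```bash
python3 - <<'E'
from h import *
st()
E
```

```text
t 101.75 grasp [0.4414 0.1662 0.186 ] yaw 92.04836597667395 j [  6.9923  23.3978 106.9549   0.0647  49.6008 -85.098 ] F [-0.4604  1.4497 -1.4404] op 0.015230956457770511 29.999880194664
```

Contact. I'm releasing the weight and lifting clear.

Emit:
apply_moves(
  travel=[
    [0,0,0],
    [0,0,0],
    [0,0,0],
    [0,0,0],
    [0,0,0],
    [0,0,-0.02],
    [0,0,-0.04],
    [0,0,-0.05],
    [0,0,0],
    [0,0,0],
  ],
  rotation=[
    [0,0,0],
    [0,0,0],
    [0,0,0],
    [0,0,0],
    [0,0,0],
    [0,0,0],
    [0,0,0],
    [0,0,0],
    [0,0,0],
    [0,0,0],
  ],
  gripper=[0.6,0.6,0.6,0.6,0.6,0.6,0.6,0.6,0.6,0.6],
)

```text
time_s: 103.0
ee_pos: [0.4407, 0.1659, 0.4595]
tcp_rot: [[-0.999, -0.036, -0.0], [-0.036, 0.999, 0.001], [0.0, 0.001, -1.0]]
force: [-0.2, -0.5, -0.1]
opening: 0.0524
gripper_force: 0.0
```

Emit:
apply_moves(
  travel=[
    [0,0.03,0],
    [0,0.05,0],
    [0,0.06,0],
    [0,0.06,0],
    [0,0.05,0],
    [0,0,0],
    [0,0,0],
    [0,0,0],
    [0,0,0],
    [0,0,0],
  ],
  rotation=[
    [0,0,0],
    [0,0,0],
    [0,0,0],
    [0,0,0],
    [0,0,0],
    [0,0,0],
    [0,0,0],
    [0,0,0],
    [0,0,0],
    [0,0,0],
  ],
  gripper=[1,1,1,1,1,1,1,1,1,1],
)

```text
time_s: 104.25
ee_pos: [0.4325, 0.415, 0.4603]
tcp_rot: [[-0.999, -0.034, 0.0], [-0.034, 0.999, 0.001], [-0.0, 0.001, -1.0]]
force: [0.4, 0.8, 0.3]
opening: 0.0873
gripper_force: 0.0
```

```bash
python3 - <<'E'
from h import *
st(); ims=[]
for n in ("scene","top"):
    c=imaging.camera_model(n); im=imaging.snapshot(n); u,v=proj(c,[.441,.166,.1])[0].astype(int)
    ims.append(cv2.resize(im[v-65:v+55,u-50:u+130 if n=="top" else u+70,::-1],(600 if n=="top" else 200+200,400)) if n=="top" else cv2.resize(im[v-65:v+55,u-60:u+60,::-1],(200*1,200*1)))
t=ims[1]; t=cv2.resize(t,(600,400)); s=cv2.resize(ims[0],(200,200)); 
can=np.zeros((400,800,3),np.uint8); can[:,:600]=t; can[:200,600:]=s; cv2.imwrite('pics/end.png',can)
E
```

```text
t 104.25 grasp [0.4326 0.4151 0.2963] yaw 91.97564724061594 j [ 33.1372  24.9265  82.1097   0.0362  72.9137 -58.849 ] F [0.4417 0.7718 0.3103] op 0.08727025261381022 0.0
```

View pics/end.png

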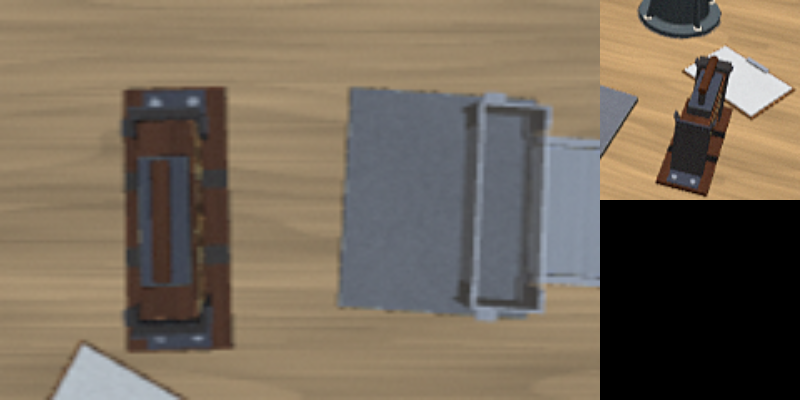

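The end view shows the weight flat and lengthwise in the middle of the cover, the pile square between the channels, and the apron and tower empty. I'll check the slide position and the bystanders numerically before handing in.

```bash
python3 - <<'E'
from h import *
a=np.load('pics/top0.npy').astype(int); b=imaging.snapshot("top"); c=imaging.camera_model("top")
print("knob",rect(c,flood(b,[(.64*617,.64*394)],30),.095),"was [440.9 -328.3]")
d=((np.abs(a-b).sum(2)>90).astype(np.uint8)); d=cv2.morphologyEx(d,cv2.MORPH_OPEN,np.ones((3,3)))
n,_,s,ce=cv2.connectedComponentsWithStats(d)
print([(s[i,4].item(),(ce[i]/.64).round().tolist()) for i in range(1,n) if s[i,4]>15])
print(workorder.close_job())
E
```

```text
knob [ 440.9265 -328.4097   42.2065   23.615   -89.8011] was [440.9 -328.3]
[(485, [395.0, 276.0]), (755, [519.0, 279.0]), (846, [278.0, 320.0]), (542, [136.0, 381.0]), (136, [513.0, 366.0]), (8653, [115.0, 496.0]), (28, [243.0, 392.0]), (151, [259.0, 401.0]), (16, [309.0, 410.0]), (20, [318.0, 409.0]), (88, [88.0, 536.0]), (17, [130.0, 542.0]), (59, [177.0, 560.0]), (19, [117.0, 574.0]), (74, [51.0, 596.0])]
the job is handed in; nothing more can be done
None
```

The bundle is made up and handed in at about 104 s: the skid, four boxes (three from the magazine plus the loose one), cover and weight are stacked in the jig, the magazine is empty with its slide fully back, and the other things on the bench look undisturbed in the top view.

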